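# Load the sloping press rack

## Task

Get the oak plaques pressed: stack all the loose plaques (there are three or four) flat and square on the sloping shelf of the press rack, each one fully home against the backstop, then lay the dark press block, stem up, on top of the stack, square and home against the backstop too. Last, slide both slotted steel weights sideways under the knob of the block's stem so that they lie flat on each other around the stem, with their slots turned at least a quarter turn apart, and leave the other things on the bench alone.

Things in the scene. Friction and masses are not known exactly. Their poses are not given: they have to be found in the camera images.
- deck: sloping shelf of the fixed press rack, tilted 18 degrees, low end facing the robot. Origin on its surface at the foot of the backstop, mid-width, 40 mm above the bench; x up the slope (surface to x = 120 mm), y along the backstop, z square to the surface; 100 mm wide, sides open. A plaque lying home has its centre at x = 45, y = 0 mm. Friction may keep things from sliding down by themselves
- backstop_top (a point): middle of the top edge of the backstop face: a metal plate 90 mm wide, its face at the shelf's x = 0, standing 55 mm above the shelf square to it; same axes as the shelf
- plaque1_center (a point): a flat oak plaque, 90 x 60 x 10 mm (along its x, y, z), about 50 g, one of three or four alike lying flat on the bench (None if this one is absent today). The point is its centre, half-way up
- plaque2_center (a point): a flat oak plaque, 90 x 60 x 10 mm (along its x, y, z), about 50 g, one of three or four alike lying flat on the bench (None if this one is absent today). The point is its centre, half-way up
- plaque3_center (a point): a flat oak plaque, 90 x 60 x 10 mm (along its x, y, z), about 50 g, one of three or four alike lying flat on the bench (None if this one is absent today). The point is its centre, half-way up
- plaque4_center (a point): a flat oak plaque, 90 x 60 x 10 mm (along its x, y, z), about 50 g, one of three or four alike lying flat on the bench (None if this one is absent today). The point is its centre, half-way up
- block_center (a point): press block: dark wood, 90 x 60 x 20 mm (its x, y, z), about 300 g, lying flat, a steel stem standing up from the middle of its top. The point is the centre of the wood, 10 mm above its underside. The stem is 10 mm in diameter and rises 32 mm above the wood to a round knob, 24 mm in diameter, 6 mm high (its top 38 mm above the wood)
- stem_root (a point): the point on the block's top face, on the axis of the stem (10 mm above the block's centre, same axes as the block)
- weight1_center (a point): steel slotted weight, about 200 g, lying flat: a disc 60 mm in diameter, 10 mm thick, with two flats 56 mm apart (21 mm long, good to grip) at its +y and -y sides and one parallel slot, 16 mm wide, from the rim at its +x side to 8 mm past its centre. The point is its centre, half-way up
- weight2_center (a point): steel slotted weight, about 200 g, lying flat: a disc 60 mm in diameter, 10 mm thick, with two flats 56 mm apart (21 mm long, good to grip) at its +y and -y sides and one parallel slot, 16 mm wide, from the rim at its +x side to 8 mm past its centre. The point is its centre, half-way up
- weight1_mouth (a point): the open end of that weight's slot: mid-thickness, at the rim, 30 mm from the disc's centre along its +x
- weight2_mouth (a point): the open end of that weight's slot: mid-thickness, at the rim, 30 mm from the disc's centre along its +x
- sanding_block_center (a point): a cork sanding block, 85 x 55 x 32 mm, its centre; not part of the job
- tape_roll: a roll of paper tape lying flat, 90 mm outside, 24 mm high; leave it alone
- offcut: a medium-brown wood offcut, 50 x 110 x 18 mm; leave it alone
There are look-alikes about, which are no part of the job. What is shaped like the part that bears weight1_center but orange is not meant. Leave any orange look-alike of the part that bears plaque3_center alone.

How it is judged (in metres and radians):
On the way, in this order (a step that is already met when the one before it is completed fails the run):
1. all plaques lie stacked flat on the shelf, home against the backstop (x of plaque1_center in the frame of deck between 0.04 and 0.05 m and y of plaque1_center in the frame of deck between -0.01 and 0.01 m and z of plaque1_center in the frame of deck between 0.002 and 0.039 m and angle between the z axis of each of plaque1_center, plaque2_center, plaque3_center, plaque4_center and the z axis of deck, either way round below 0.07 rad and angle between the x axis of each of plaque1_center, plaque2_center, plaque3_center, plaque4_center and the x axis of deck, either way round below 0.12 rad and x of plaque2_center in the frame of deck between 0.04 and 0.05 m and y of plaque2_center in the frame of deck between -0.01 and 0.01 m and z of plaque2_center in the frame of deck between 0.002 and 0.039 m and x of plaque3_center in the frame of deck between 0.04 and 0.05 m and y of plaque3_center in the frame of deck between -0.01 and 0.01 m and z of plaque3_center in the frame of deck between 0.002 and 0.039 m and x of plaque4_center in the frame of deck between 0.04 and 0.05 m and y of plaque4_center in the frame of deck between -0.01 and 0.01 m and z of plaque4_center in the frame of deck between 0.002 and 0.039 m), for 0.2 s.
2. the press block lies on the stack, stem up, home against the backstop (x of block_center in the frame of deck between 0.04 and 0.05 m and y of block_center in the frame of deck between -0.01 and 0.01 m and z of block_center in the frame of deck between 0.036 and 0.054 m and angle between the z axis of block_center and the z axis of deck, either way round below 0.07 rad and angle between the x axis of block_center and the x axis of deck, either way round below 0.12 rad and angle between block_center's own z axis and vertical below 0.6 rad), for 0.2 s.
3. then the first of the weights lies on the block around the stem (((x of weight1_center in the frame of stem_root between -0.008 and 0.008 m and y of weight1_center in the frame of stem_root between -0.008 and 0.008 m and z of weight1_center in the frame of stem_root between 0.003 and 0.02 m and angle between the z axis of weight1_center and the z axis of stem_root, either way round below 0.07 rad) or (x of weight2_center in the frame of stem_root between -0.008 and 0.008 m and y of weight2_center in the frame of stem_root between -0.008 and 0.008 m and z of weight2_center in the frame of stem_root between 0.003 and 0.02 m and angle between the z axis of weight2_center and the z axis of stem_root, either way round below 0.07 rad))), for 0.2 s.
At the end, for the whole second after the job is handed in: plaques present and the block lie flat (4 degrees) and square (7 degrees) on the shelf, within 5 mm of the backstop and 10 mm of mid-width, block on top, stem up; both weights flat on it, centred within 8 mm on the stem, slot mouths over 35 mm apart (65 degrees); all at rest (all of step 1 and all of step 2 and x of weight1_center in the frame of stem_root between -0.008 and 0.008 m and y of weight1_center in the frame of stem_root between -0.008 and 0.008 m and z of weight1_center in the frame of stem_root between 0.003 and 0.02 m and angle between the z axis of each of weight1_center, weight2_center and the z axis of stem_root, either way round below 0.07 rad and x of weight2_center in the frame of stem_root between -0.008 and 0.008 m and y of weight2_center in the frame of stem_root between -0.008 and 0.008 m and z of weight2_center in the frame of stem_root between 0.003 and 0.02 m and linear speed of each of plaque1, plaque2, plaque3, plaque4, block, weight1, weight2 below 0.03 m/s and distance between weight1_mouth and weight2_mouth above 0.035 m); the robot touches nothing.
It fails at once if a bystander was moved more than 30 mm (distance of any of sanding_block_center, tape_roll, offcut from where it was at the start of the episode above 0.03 m).
Of plaque1, plaque2, plaque3, plaque4 only 3 to 4 are there at a start; the rules pass over those that are not, and their reading is None.
At some moment in a run one of weight1, weight2 may be knocked a few centimetres aside while the robot is not near it.
Once in a run the grip may slacken for a moment while it holds something.
It also fails if it takes over 210 s, if anything falls off the work surface, if the arm or the gripper's body presses on something with over 40 N, if the wrist force passes 120 N, or if a joint passes its speed limit or range.

## Robot

A 6-joint arm with a two-finger parallel gripper is mounted at the origin on the work surface. World frame = base frame: x ahead of the robot, y to its left, z up, the work surface at z = 0. Lengths are in mm, angles in rad, forces in N, time in s.
With the tool pointing down it reaches from about 275 to 850 mm from the base axis. Payload 5.2 kg.
Tool frame: the origin (TCP) lies on the front face of the gripper's body, between the roots of the fingers; the fingertips stand 73 mm ahead of it and the grasp point (between the pads) lies 54 mm ahead of it; z points along the fingers, y is the line along which they close (so a half turn about z gives the same grasp; the last joint's range is limited). The gripper opens to 85 mm and grips with 20 to 120 N. Pads are 22 mm wide; open, the fingers measure 114 mm over their backs; the gripper's body (76 mm by 85 mm) begins 54 mm behind the grasp point. The pads swing forward as they close: fully open they stand 13 mm farther back than shut.
Start: joints at [-1.538, 0.259, 1.535, -0, 1.348, -0.203], TCP at [128.513, -534.78, 303.91] pointing down, gripper open.
Joint ranges: [-3.14, 3.14], [-0.91, 2.08], [0.19, 2.58], [-1.22, 4.36], [0.22, 2.71], [-3.12, 3.12]. Speed limits (rad/s): [2.57, 2.57, 3.14, 3.14, 3.14, 3.14].

## Interface

Orientations are given as a unit quaternion [w, x, y, z].
In Python, from cell import observe, capture, close_job gives the robot as it stands.
- The arm moves only by the shell command python3 -m jog 'ROWS' [FORCE]. ROWS is text: rows parted by semicolons, each of 7 numbers parted by spaces: the shift along the tool's x, y, z in m, then the turn, a rotation vector about the tool's x, y, z in units of 10 degrees (1.0 is 10 degrees), then the closure, from 0 (fully open) to 1 (shut). In form: dx dy dz wx wy wz gripper; .... A call has 1 to 12 rows; each row shifts and turns the commanded pose from where the row before left it, along the tool's axes as they then stand; what a row does not reach is not made up. A row lasts 1/8 s, in which the tool goes at most 62.5 mm and 10.7 degrees, less where a joint would pass 70% of its speed; a pose out of reach is approached as far as the arm can. A call is refused whole if a number of a shift passes 0.0625 or a number of a turn 1, either way. A call with a gripper value outside its range is refused whole. The fingers move at their own pace and stop on an object; FORCE is the grip in N (left out, the last holds). Time passes only in rows, so rows that do not move let the fingers close. It gives the time, the measured TCP pose, the force, the opening and the grip force at its end, in the units of the state.
- observe(): the state, without advancing time (a new reading comes with each control period).
- capture(name): name is "scene" or "top" or "wrist"; returns a dict with "color" (384x512x3 uint8, red, green, blue), "fx", "fy", "cx", "cy" (pixels), "dist_coeffs" ([k1, k2, p1, p2, k3] as OpenCV has them; the pictures are not rectified), "xyz" and "rotation" of the camera in the world. Camera axes: x right, y down, z forward; pixel columns grow to the right and rows downward; lengths in mm; the calibration is good to about 2 mm. A picture is of the moment at which its call begins. There is no depth.
- close_job(): hands the job in; it is judged then, once.
The state is a dict: "clock": time; "joint_pos": joint angles; "qd": joint speeds; "effort": joint torques, N m; "eef_pos": TCP position; "ee_rot": TCP orientation; "wrist_force": force on the tool from outside, world axes, zero at the start; "ft_torque": the same for the moment, N m; "opening": finger opening in mm; "finger_force": force on a finger pad.
Only numpy, scipy, OpenCV 4.12 (cv2) and the standard library are available. Lean on these libraries where they do the work, as an engineer would, in place of code of your own. Each camera call takes 0.05 s, during which the arm holds its last target. There are 200 camera calls.

## Working session

There is one attempt and no reset: what is moved stays moved. The work goes in short steps, Python scripts to look and compute and a shell command to move; the robot and the scene stay as the last step left them, time stands still between calls to the robot, and variables do not carry over. Pictures are saved under pics/ and viewed, at most 14 in all, crops included, and the job is handed in when it is done.

```bash
ls; mkdir -p pics; python3 - <<'E'
from cell import observe, capture
import cv2
s=observe(); print(s)
for n in ("scene","top"):
    c=capture(n); cv2.imwrite(f"pics/{n}0.png",cv2.resize(c["color"][:,:,::-1],None,fx=1.5,fy=1.5,interpolation=cv2.INTER_CUBIC))
    print(n,{k:v for k,v in c.items() if k!="color"})
E
```

```text
pics
{'clock': 0.0, 'joint_pos': array([-1.53781354e+00,  2.59328672e-01,  1.53612730e+00, -9.95340996e-06,
        1.34802247e+00, -2.02814140e-01]), 'qd': array([ 1.65062013e-03,  7.08580648e-04, -2.11107277e-03, -3.31948343e-04,
        6.20701002e-04,  5.32417513e-05]), 'effort': array([ 3.72772893e-04, -4.46034837e+01, -2.90569764e+01, -2.52790505e-04,
        1.18364269e-02,  1.65438666e-05]), 'eef_pos': array([ 128.48816449, -534.34566676,  303.06455282]), 'ee_rot': array([-9.39908686e-04,  9.93057451e-01,  1.17626567e-01,  7.51351387e-05]), 'wrist_force': array([-0.25072698, -0.67157213,  0.61153923]), 'ft_torque': array([-0.02296493,  0.02567125,  0.01228133]), 'finger_force': 0.0, 'opening': 85.5793438881502}
scene {'fx': 369.6973986764877, 'fy': 369.6973986764877, 'cx': 256.5309235731923, 'cy': 190.46978456444307, 'dist_coeffs': array([-0.11832221,  0.        ,  0.        ,  0.        ,  0.        ]), 'xyz': array([ 959.46920697, -395.91553013,  721.55717284]), 'rotation': array([-0.32390499,  0.85406058,  0.38134275, -0.1422807 ])}
top {'fx': 496.8211713004648, 'fy': 496.8211713004648, 'cx': 255.54954878038967, 'cy': 190.3781249779283, 'dist_coeffs': array([-0.14523598,  0.        ,  0.        ,  0.        ,  0.        ]), 'xyz': array([ 309.03893648,    7.53606978, 1260.1823371 ]), 'rotation': array([ 0.06860702, -0.69534168,  0.71262996, -0.06286148])}
```

View pics/scene0.png

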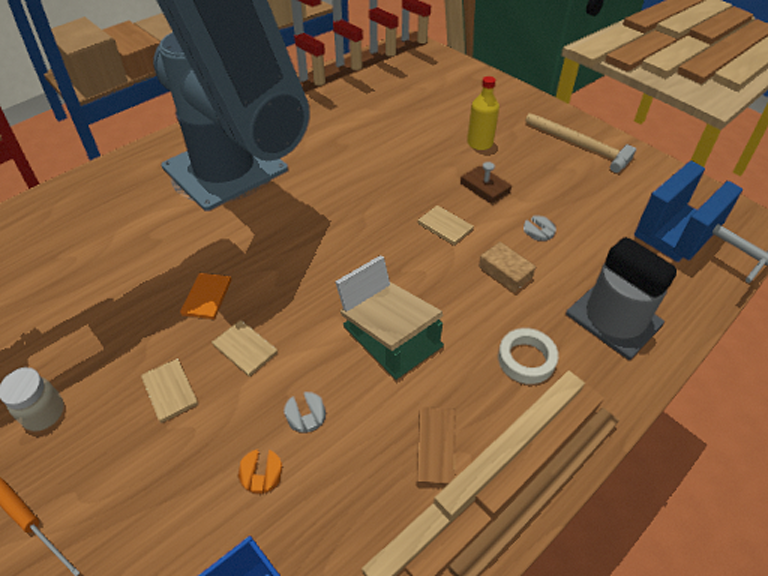

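View pics/top0.png

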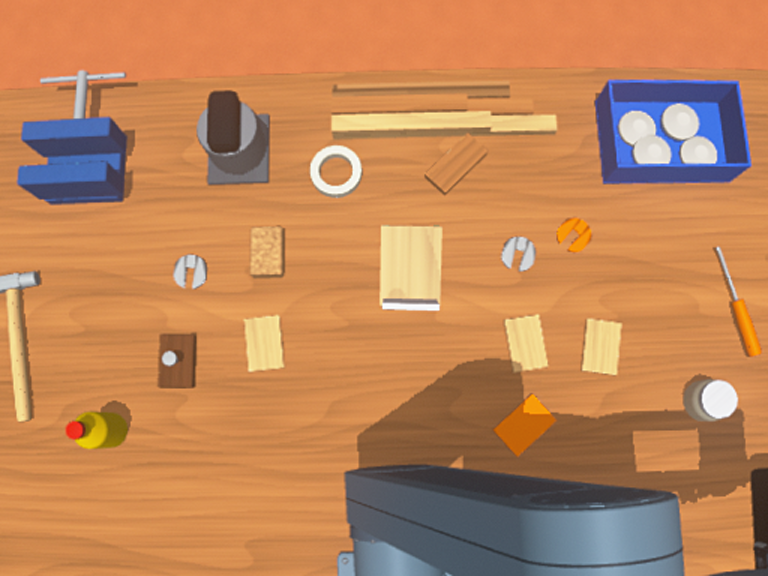

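Scene view: the plaques are at about (445,224), (245,347) and (169,390). The rack is at (390,310), the block at (487,182), the steel weights at (540,228) and (305,411), and the orange decoys at (205,295) and (260,470). Top view (x1.5): the plaques are at (264,343), (526,342) and (602,346). The block is at (177,360), the weights at (190,271) and (518,254), and the rack at (411,267).

```bash
cat > h.py <<'E'
import numpy as np, cv2
from scipy.spatial.transform import Rotation as R
from cell import observe, capture
def Rq(q): return R.from_quat(np.r_[q[1:],q[0]])
def rays(c,px):
    K=np.array([[c['fx'],0,c['cx']],[0,c['fy'],c['cy']],[0,0,1]])
    u=cv2.undistortPoints(np.float64(px).reshape(-1,1,2),K,c['dist_coeffs'])[:,0]
    return Rq(c['rotation']).apply(np.c_[u,np.ones(len(u))])
def plane(c,px,z):           # rays onto horizontal plane
    d=rays(c,px); return c['xyz']+d*((z-c['xyz'][2])/d[:,2])[:,None]
def tri(views):              # [(cam,px),...] -> least-squares point
    A=np.zeros((3,3));b=np.zeros(3)
    for c,p in views:
        d=rays(c,[p])[0]; d/=np.linalg.norm(d); M=np.eye(3)-np.outer(d,d); A+=M; b+=M@c['xyz']
    X=np.linalg.solve(A,b)
    return X
def proj(c,X):
    Rc=Rq(c['rotation']).as_matrix().T; K=np.array([[c['fx'],0,c['cx']],[0,c['fy'],c['cy']],[0,0,1]])
    return cv2.projectPoints(np.float64(X).reshape(-1,1,3),cv2.Rodrigues(Rc)[0],-Rc@c['xyz'],K,c['dist_coeffs'])[0][:,0]
def blobs(mask,amin):
    cs,_=cv2.findContours(mask.astype(np.uint8),cv2.RETR_EXTERNAL,cv2.CHAIN_APPROX_NONE)
    return [k[:,0] for k in cs if cv2.contourArea(k)>amin]
def rect(c,k,z):             # long-axis yaw (deg), centre, sides
    P=plane(c,k,z)[:,:2]; (x,y),(w,h),a=cv2.minAreaRect(np.float32(P))
    if w<h: w,h,a=h,w,a+90
    return np.round([x,y,w,h,(a+90)%180-90],1)
def down(yaw,tilt=0):        # tool pointing down, tool x at yaw deg, then turned by tilt deg about tool y
    return R.from_euler('z',yaw,degrees=True)*R.from_quat([1,0,0,0])*R.from_euler('y',tilt,degrees=True)
def to(p,Rt,ahead=0):        # how far from measured pose; p is the point `ahead` mm ahead of TCP
    s=observe(); Rc=Rq(s['ee_rot']); w=(Rc.inv()*Rt).as_rotvec(degrees=True)/10
    t=np.array(p,float)-Rt.apply([0,0,ahead])
    print('tcp',np.round(s['eef_pos'],1),'turn(10deg)',np.round(w,2),'shift old axes',np.round(Rc.inv().apply(t-s['eef_pos'])/1000,4),
      'shift new axes',np.round(Rt.inv().apply(t-s['eef_pos'])/1000,4))
E
python3 - <<'E'
from h import *
c=capture('top'); hsv=cv2.cvtColor(c['color'],cv2.COLOR_RGB2HSV)
for n,p in dict(pl1=(264,343),pl2=(526,342),pl3=(602,346),bench=(300,300),bench2=(650,300),block=(187,375),w1=(190,262),w2=(510,254),deck=(411,250),stop=(411,304),knob=(169,358),cork=(266,250),offc=(456,163)).items():
    x,y=[int(v/1.5) for v in p]; print(n,np.median(hsv[y-1:y+2,x-1:x+2].reshape(-1,3),0))
E
```

```text
pl1 [ 22. 109. 240.]
pl2 [ 22. 108. 241.]
pl3 [ 21. 111. 239.]
bench [ 14. 158. 215.]
bench2 [ 14. 157. 222.]
block [ 12. 154. 142.]
w1 [105.   4. 213.]
w2 [105.   5. 213.]
deck [ 21.  95. 241.]
stop [ 90.  11. 187.]
knob [ 98.   6. 212.]
cork [ 17. 129. 231.]
offc [ 13. 158. 210.]
```

```bash
cat >> h.py <<'E'
def weight(c,k,sat,z=10):    # centre and mouth direction from slot samples
    P=np.float32(plane(c,k,z)[:,:2]); o,r=cv2.minEnclosingCircle(P)
    a=np.radians(np.arange(0,360,2)); v=0
    for rad in (16,20,24):
        q=proj(c,np.c_[o[0]+rad*np.cos(a),o[1]+rad*np.sin(a),np.full(len(a),z)]).astype(np.float32)
        v=v+cv2.remap(sat.astype(np.float32),q[:,0],q[:,1],cv2.INTER_LINEAR)[:,0]
    v=np.clip(v-60,0,None); d=(v*np.exp(1j*a)).sum()
    return np.round([*o,r,np.degrees(np.angle(d)),abs(d)/v.sum()],1)
def survey(c):
    hsv=cv2.cvtColor(c['color'],cv2.COLOR_RGB2HSV).astype(int); H,S,V=hsv[...,0],hsv[...,1],hsv[...,2]
    for k in blobs((H>=17)&(H<=28)&(S>70)&(S<128)&(V>150),150):
        r=rect(c,k,10)
        if r[2]<140: print('oak',r,k.mean(0).round())
    for k in blobs((S<40)&(V>110),60):
        w=weight(c,k,S)
        if w[2]<60: print('grey: c r mouthdir',w,k.mean(0).round(), 'area',cv2.contourArea(k))
    for k in blobs((H<=14)&(S>100)&(V>70)&(V<170),300):
        r=rect(c,k,20)
        if 80<r[2]<110: print('dark',r,k.mean(0).round())
E
python3 - <<'E'
from h import *
c=capture('top'); survey(c)
for k in [0]:
    s=capture('scene'); a=cv2.cvtColor(c['color'],cv2.COLOR_RGB2BGR)
    cr=lambda im,x,y,w,h,f: cv2.resize(im[y:y+h,x:x+w],None,fx=f,fy=f,interpolation=cv2.INTER_CUBIC)
    A=cr(a,240,140,64,72,8); B=cr(cv2.cvtColor(s['color'],cv2.COLOR_RGB2BGR),215,165,90,90,6)
    cv2.imwrite('pics/deck_top.png',A); cv2.imwrite('pics/deck_scene.png',B)
E
```

```text
oak [ 431.1 -353.1   90.    60.9  -10. ] [401. 231.]
oak [451.5 220.6  89.5  61.7   5.6] [175. 228.]
oak [ 440.4 -223.8   90.9   61.3    8.4] [350. 229.]
grey: c r mouthdir [ 332.  -551.9   34.8    0.     nan] [478. 266.] area 477.0
grey: c r mouthdir [428.8 383.6  12.6  77.6   0. ] [112. 239.] area 62.5
grey: c r mouthdir [ 5.082e+02 -2.990e+01  4.740e+01  1.759e+02  3.000e-01] [273. 203.] area 204.0
grey: c r mouthdir [ 5.686e+02  6.681e+02  3.660e+01 -1.620e+02  2.000e-01] [ 11. 187.] area 192.0
grey: c r mouthdir [579.5 349.   30.6 170.5   1. ] [126. 181.] area 269.0
grey: c r mouthdir [ 595.5 -219.3   30.1  160.7    1. ] [345. 169.] area 266.5
grey: c r mouthdir [ 7.644e+02  2.703e+02  5.730e+01 -3.000e+00  5.000e-01] [158. 115.] area 271.0
grey: c r mouthdir [ 753.2   96.1   48.  -154.2    0. ] [224. 114.] area 844.0
grey: c r mouthdir [ 803.6 -465.6   58.7  -67.3    1. ] [429.  93.] area 751.5
grey: c r mouthdir [ 8.435e+02  2.919e+02  5.500e+01 -6.740e+01  1.000e-01] [150.  89.] area 338.0
dark [424.1 366.5  91.6  65.1  -0.7] [118. 240.]h.py:41: RuntimeWarning: invalid value encountered in scalar divide
  return np.round([*o,r,np.degrees(np.angle(d)),abs(d)/v.sum()],1)
```

View pics/deck_top.png

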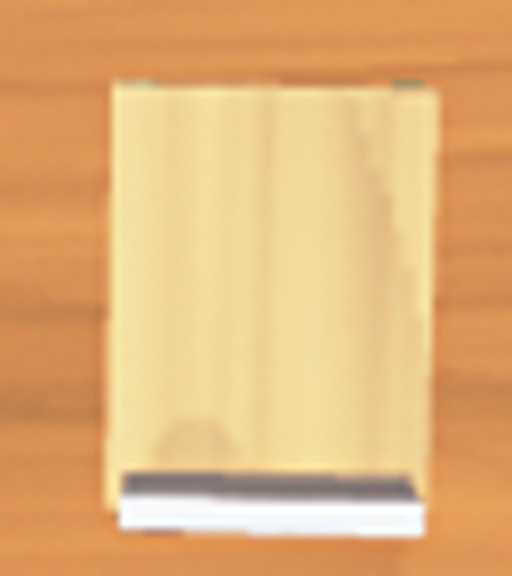

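View pics/deck_scene.png

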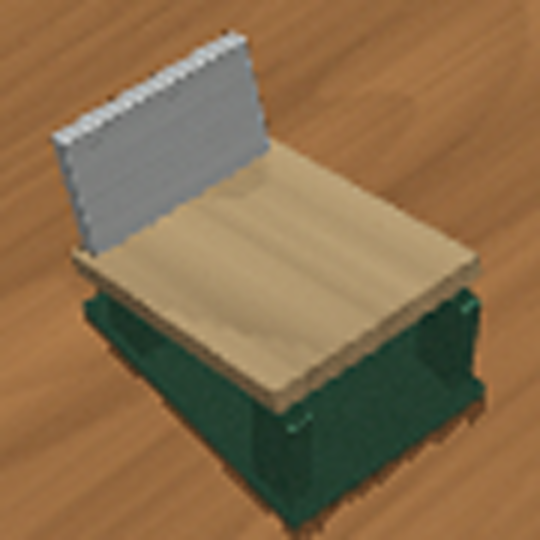

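Top crop (x8): the shelf's far corners are at (112,87) and (438,92), the backstop foot at (125,475) and (408,475), and its face top edge at (120,496) and (425,502). Scene crop (x6): the far corners are at (478,258) and (275,395), and the foot at (270,148) and (97,253).

```bash
python3 - <<'E'
from h import *
c=capture('top'); s=capture('scene')
T=lambda x,y:(240+(x+.5)/8-.5,140+(y+.5)/8-.5)
S=lambda x,y:(215+(x+.5)/6-.5,165+(y+.5)/6-.5)
tp=dict(farL=(112,87),farR=(438,92),footL=(123,475),footR=(410,475),topL=(120,496),topR=(425,502))
sc=dict(farL=(478,258),farR=(275,390),footL=(270,148),footR=(97,253),topL=(243,42),topR=(65,143))
zz=dict(farL=77.1,farR=77.1,footL=40,footR=40,topL=92.3,topR=92.3)
for n in tp:
    print(n,'tri',tri([(c,T(*tp[n])),(s,S(*sc[n]))]).round(1),'top@z',plane(c,[T(*tp[n])],zz[n])[0].round(1),'scene@z',plane(s,[S(*sc[n])],zz[n])[0].round(1))
E
```

```text
farL tri [632.1  16.6  75.9] top@z [632.2  17.1  77.1] scene@z [632.4  15.2  77.1]
farR tri [627.5 -82.9  79.5] top@z [628.1 -83.2  77.1] scene@z [626.3 -81.7  77.1]
footL tri [516.9  16.4  41.1] top@z [517.3  16.8  40. ] scene@z [516.   16.7  40. ]
footR tri [514.2 -72.8  43.6] top@z [515.1 -72.6  40. ] scene@z [511.5 -71.5  40. ]
topL tri [501.4  16.4  91.7] top@z [502.1  17.4  92.3] scene@z [501.3  14.9  92.3]
topR tri [497.8 -72.9  94.7] top@z [498.  -73.3  92.3] scene@z [496.2 -71.4  92.3]
```

```bash
python3 - <<'E'
from h import *
to([431,-353,140],down(-10))
E
```

```text
tcp [ 128.5 -534.7  303.7] turn(10deg) [-0.   -0.    2.35] shift old axes [ 0.3365 -0.1059  0.1638] shift new axes [ 0.2663 -0.2315  0.1637]
```

```bash
python3 -m jog '0 0 0 0 0 0.78 0.15; 0 0 0 0 0 0.78 0.15; 0 0 0 0 0 0.79 0.15; 0.038 -0.033 0 0 0 0 0.15; 0.038 -0.033 0.02 0 0 0 0.15; 0.038 -0.033 0.024 0 0 0 0.15; 0.038 -0.033 0.03 0 0 0 0.15; 0.038 -0.033 0.03 0 0 0 0.15; 0.038 -0.033 0.03 0 0 0 0.15; 0.038 -0.033 0.03 0 0 0 0.15; 0 0 0 0 0 0 0.15; 0 0 0 0 0 0 0.15' 40; python3 - <<'E'
from h import *
to([431,-353,85],down(-10)); print(observe()['opening'])
c=capture('top'); survey(c)
w=capture('wrist'); cv2.imwrite('pics/w1.png',w['color'][:,:,::-1]); print(w['xyz'],Rq(w['rotation']).as_matrix().round(2),w['fx'])
cv2.imwrite('pics/top1.png',c['color'][:,:,::-1])
E
```

```text
clock: 1.85
eef_pos: [430.5, -353.7, 140.1]
ee_rot: [0.0, 0.996, -0.087, -0.0]
wrist_force: [-0.5, -0.5, 0.3]
opening: 72.9
finger_force: 0.0
tcp [ 430.5 -353.7  140.1] turn(10deg) [0.   0.   0.01] shift old axes [ 0.0004 -0.0008  0.0551] shift new axes [ 0.0004 -0.0007  0.0551]
72.88261240585304
oak [ 440.8 -222.3   87.5   59.4    7.6] [350. 225.]
oak [451.5 220.6  89.7  62.    5.4] [175. 228.]
grey: c r mouthdir [ 330.6 -546.7   41.2   51.6    0.6] [481. 269.] area 256.0
grey: c r mouthdir [427.7 383.5  13.1 124.4   0. ] [113. 239.] area 63.0
grey: c r mouthdir [ 5.082e+02 -2.990e+01  4.740e+01  1.757e+02  3.000e-01] [273. 203.] area 207.0
grey: c r mouthdir [ 5.686e+02  6.681e+02  3.660e+01 -1.600e+02  2.000e-01] [ 11. 187.] area 196.0
grey: c r mouthdir [579.3 349.4  30.7 171.4   1. ] [126. 181.] area 268.0
grey: c r mouthdir [ 595.5 -219.3   30.1  160.6    1. ] [345. 169.] area 267.5
grey: c r mouthdir [ 7.644e+02  2.703e+02  5.730e+01 -2.900e+00  5.000e-01] [158. 115.] area 298.0
grey: c r mouthdir [ 753.4   96.1   47.8 -158.     0. ] [224. 114.] area 850.0
grey: c r mouthdir [ 803.6 -465.6   58.7  -66.2    1. ] [429.  93.] area 752.5
grey: c r mouthdir [ 8.429e+02  2.919e+02  5.530e+01 -6.620e+01  1.000e-01] [150.  89.] area 359.5
dark [424.1 366.5  91.6  65.   -0.7] [118. 240.]
[ 500.3302238  -366.78200411  211.7551909 ] [[-0.17 -0.95 -0.28]
 [-0.98  0.17  0.05]
 [ 0.    0.28 -0.96]] 331.4738980341453
```

View pics/w1.png

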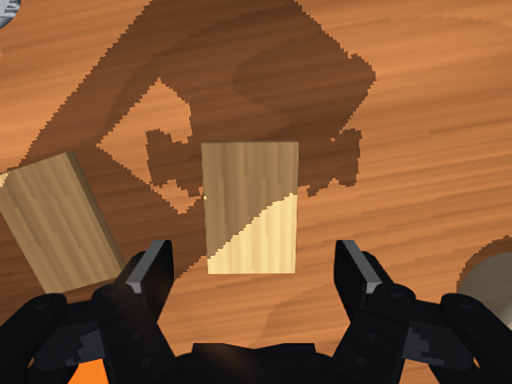

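View pics/top1.png

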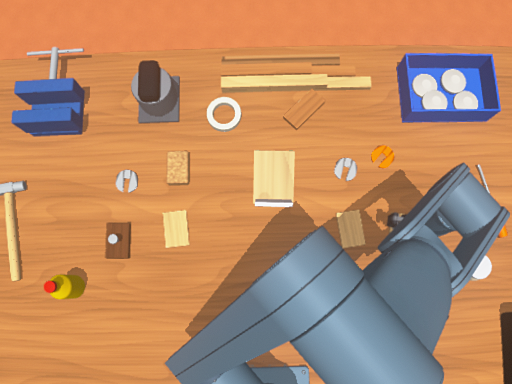

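Wrist: the plaque is centred between the fingers, with corners at (202,142), (298,141), (295,273) and (208,273). Top view: the other two plaques and both weights have not moved, and no fourth plaque has shown up so far.

```bash
python3 - <<'E'
from h import *
w=capture('wrist'); print(plane(w,[(202,142),(298,141),(295,273),(208,273)],10).round(1))
E
python3 -m jog '0 -0.0007 0.02 0 0 0 0.15; 0 0 0.02 0 0 0 0.15; 0 0 0.013 0 0 0 0.15; 0 0 0 0 0 0 0.15; 0 0 0 0 0 0 0.15'
python3 -m jog '0 0 0.004 0 0 0 0.15; 0 0 0 0 0 0 0.15; 0 0 0 0 0 0 0.15'
python3 -m jog '0 0 0.003 0 0 0 0.15; 0 0 0 0 0 0 0.15; 0 0 0 0 0 0 0.15'; python3 - <<'E'
from h import *
w=capture('wrist'); cv2.imwrite('pics/w2.png',w['color'][:,:,::-1])
E
```

```text
[[ 477.5 -331.6   10. ]
 [ 467.8 -389.3   10. ]
 [ 378.4 -374.8   10. ]
 [ 388.9 -316.    10. ]]
clock: 2.62
eef_pos: [430.8, -353.4, 87.7]
ee_rot: [0.0, 0.996, -0.087, 0.0]
wrist_force: [-0.5, 0.1, 0.1]
opening: 72.5
finger_force: 0.0
clock: 3.0
eef_pos: [430.8, -352.7, 83.0]
ee_rot: [0.0, 0.996, -0.087, 0.0]
wrist_force: [-0.6, -0.4, 0.7]
opening: 72.6
finger_force: 0.0
clock: 3.38
eef_pos: [430.7, -352.7, 79.8]
ee_rot: [-0.0, 0.996, -0.087, -0.0]
wrist_force: [0.3, 0.2, 0.5]
opening: 72.5
finger_force: 0.0
```

View pics/w2.png

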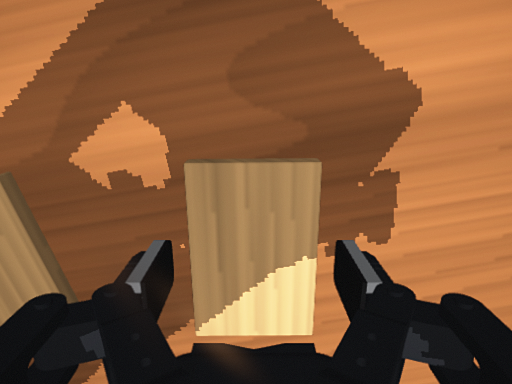

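Wrist: the plaque spans columns 185–320 and sits between the open pads (inner edges at about 165 and 345). The clearance is good, so I'll lower further.

```bash
for i in 1; do python3 -m jog '-0.002 0 0.004 0 0 0 0.15; 0 0 0 0 0 0 0.15; 0 0 0 0 0 0 0.15'|grep -E 'eef|force'; done
python3 -m jog '0 0 0.002 0 0 0 0.15; 0 0 0 0 0 0 0.15; 0 0 0 0 0 0 0.15'|grep -E 'eef|force'
python3 -m jog '0 0 0.002 0 0 0 0.15; 0 0 0 0 0 0 0.15; 0 0 0 0 0 0 0.15'|grep -E 'eef|force'
python3 -m jog '0 0 0.002 0 0 0 0.15; 0 0 0 0 0 0 0.15; 0 0 0 0 0 0 0.15'|grep -E 'eef|force'
```

```text
eef_pos: [428.6, -352.4, 75.8]
wrist_force: [0.1, 0.5, 0.7]
finger_force: 0.0
eef_pos: [428.7, -352.4, 73.9]
wrist_force: [-0.9, 0.7, 0.5]
finger_force: 0.0
eef_pos: [428.7, -352.4, 71.9]
wrist_force: [-0.0, 0.4, 0.2]
finger_force: 0.0
eef_pos: [428.7, -352.4, 69.9]
wrist_force: [-0.4, -0.2, -0.1]
finger_force: 0.0
```

```bash
python3 -m jog '0 0 0.001 0 0 0 0.15; 0 0 0 0 0 0 0.4; 0 0 0 0 0 0 0.4; 0 0 0 0 0 0 0.4; 0 0 0 0 0 0 0.4; 0 0 0 0 0 0 0.4' 50
python3 -m jog '0 0 -0.03 0 0 0 0.4; 0 0 -0.04 0 0 0 0.4; 0 0 -0.06 0 0 0 0.4; 0 0 0 0 0 0 0.4; 0 0 0 0 0 0 0.4'; python3 - <<'E'
from h import *
w=capture('wrist'); cv2.imwrite('pics/w3.png',w['color'][:,:,::-1])
D=down(-2.3,18); O=np.array([516,-28.4,40.])
Rd=R.from_matrix(np.c_[D.apply([1,0,0]),-D.apply([0,1,0]),-D.apply([0,0,1])]); print(Rd.as_matrix().round(3))
to(O+Rd.apply([55,0,40]),D,62)
E
```

```text
clock: 5.68
eef_pos: [428.8, -352.5, 69.2]
ee_rot: [0.0, 0.996, -0.087, 0.0]
wrist_force: [-1.4, 0.7, 4.7]
opening: 58.3
finger_force: 54.1
clock: 6.3
eef_pos: [428.4, -352.0, 198.3]
ee_rot: [-0.0, 0.996, -0.087, -0.0]
wrist_force: [-0.1, 0.7, -0.7]
opening: 58.6
finger_force: 54.0
[[ 0.95   0.04  -0.309]
 [-0.038  0.999  0.012]
 [ 0.309  0.     0.951]]
tcp [ 428.1 -351.6  197.4] turn(10deg) [ 0.11  1.81 -0.76] shift old axes [ 0.0512 -0.3363  0.0439] shift new axes [ 0.0776 -0.3265  0.0709]
```

View pics/w3.png

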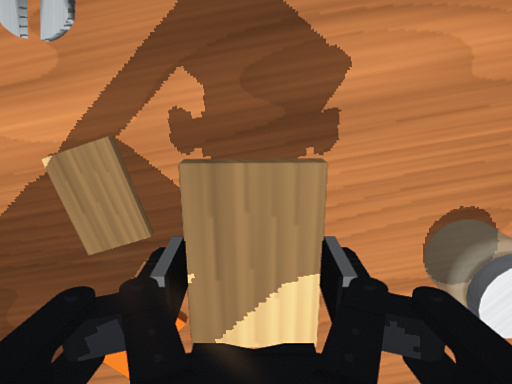

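Wrist: the plaque is held square between the pads (columns 182–328). Next I carry it over the shelf.

```bash
python3 -m jog '0 0 0 0.04 0.61 -0.25 0.4; 0 0 0 0.04 0.6 -0.25 0.4; 0 0 0 0.03 0.6 -0.26 0.4; 0.0138 -0.0544 0 0 0 0 0.4; 0.0138 -0.0544 0 0 0 0 0.4; 0.0138 -0.0544 0 0 0 0 0.4; 0.0138 -0.0544 0 0 0 0 0.4; 0.0138 -0.0544 0 0 0 0 0.4; 0.0136 -0.0545 0.02 0 0 0 0.4; 0 0 0.03 0 0 0 0.4; 0 0 0.028 0 0 0 0.4; 0 0 0 0 0 0 0.4'
cat >> h.py <<'E'
D=down(-2.3,18); O=np.array([516,-28.4,40.])
Rd=R.from_matrix(np.c_[D.apply([1,0,0]),-D.apply([0,1,0]),-D.apply([0,0,1])])
def st():                    # TCP and force in deck axes
    s=observe(); print('t',round(s['clock'],1),'deck tcp',Rd.inv().apply(s['eef_pos']-O).round(1),'F',Rd.inv().apply(s['wrist_force']).round(1),'open',round(s['opening'],1),'grip',round(s['finger_force'],1),
      'turn left',((Rq(s['ee_rot']).inv()*D).as_rotvec(degrees=True)/10).round(2))
def deck(x,y,z,Rt=D):
    to(O+Rd.apply([x,y,z]),Rt)
E
python3 - <<'E'
from h import *
st(); w=capture('wrist'); cv2.imwrite('pics/w4.png',w['color'][:,:,::-1])
E
```

```text
clock: 7.85
eef_pos: [542.6, -29.5, 145.8]
ee_rot: [0.003, 0.988, -0.02, 0.153]
wrist_force: [0.1, 1.0, -0.8]
opening: 58.6
finger_force: 53.9
t 7.8 deck tcp [58.1  0.  92.4] F [-0.2  1.  -0.8] open 58.6 grip 53.9 turn left [ 0.    0.04 -0.  ]
```

View pics/w4.png

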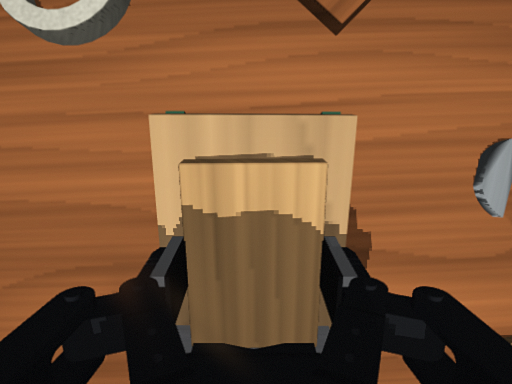

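Wrist: the plaque (columns 180–327) is centred on the shelf (150–357) and parallel to it. I'll lower it until it touches.

```bash
python3 -m jog '0 0 0.01 0 0.04 0 0.4; 0 0 0.008 0 0 0 0.4; 0 0 0 0 0 0 0.4; 0 0 0 0 0 0 0.4'>/dev/null; python3 -c 'from h import *;st()'
python3 -m jog '0 0 0.002 0 0 0 0.4; 0 0 0 0 0 0 0.4'>/dev/null; python3 -c 'from h import *;st()'
python3 -m jog '0 0 0.002 0 0 0 0.4; 0 0 0 0 0 0 0.4'>/dev/null; python3 -c 'from h import *;st()'
python3 -m jog '0 0 0.001 0 0 0 0.4; 0 0 0 0 0 0 0.4'>/dev/null; python3 -c 'from h import *;st()'
```

```text
t 8.4 deck tcp [61.7 -1.1 77.7] F [ 0.8 -0.  -1.4] open 58.8 grip 54.0 turn left [ 0.01 -0.06 -0.  ]
t 8.7 deck tcp [61.5 -1.  75.6] F [-0.1  0.5 -0.4] open 58.5 grip 54.0 turn left [ 0.01 -0.05 -0.  ]
t 8.9 deck tcp [61.4 -1.  73.3] F [-0.1  0.   0.1] open 58.6 grip 54.0 turn left [ 0.01 -0.05 -0.  ]
t 9.2 deck tcp [61.5 -1.  72.4] F [-1.  -0.1 -0.4] open 58.7 grip 54.0 turn left [ 0.01 -0.05 -0.  ]
```

```bash
python3 -m jog '0 -0.001 0.001 0 -0.05 0 0.4; 0 0 0 0 0 0 0.4'>/dev/null; python3 -c 'from h import *;st()'
python3 -m jog '0 0 0.001 0 0 0 0.4; 0 0 0 0 0 0 0.4'>/dev/null; python3 -c 'from h import *;st()'
python3 -m jog '0 0 0.001 0 0 0 0.4; 0 0 0 0 0 0 0.4'>/dev/null; python3 -c 'from h import *;st()'
python3 -m jog '0 0 0.001 0 0 0 0.4; 0 0 0 0 0 0 0.4'>/dev/null; python3 -c 'from h import *;st()'
```

```text
t 9.4 deck tcp [61.6  0.  71.4] F [ 0.  -0.3 -1.4] open 58.4 grip 54.0 turn left [ 0.01 -0.   -0.  ]
t 9.7 deck tcp [61.4  0.  70.4] F [ 0.1 -0.9 -1.1] open 58.2 grip 54.0 turn left [ 0.01 -0.   -0.  ]
t 9.9 deck tcp [61.5 -0.  69.6] F [-0.6  0.1  1.4] open 58.7 grip 54.2 turn left [ 0.01 -0.   -0.  ]
t 10.2 deck tcp [61.6  0.  69.5] F [-3.7 -0.7 14.5] open 58.4 grip 55.6 turn left [ 0.01 -0.   -0.  ]
```

```bash
python3 -m jog '-0.004 0 -0.0008 0 0 0 0.4; -0.005 0 0 0 0 0 0.4; -0.004 0 0 0 0 0 0.4; 0 0 0 0 0 0 0.4'>/dev/null; python3 -c 'from h import *;st()'
python3 -m jog '-0.0015 0 0 0 0 0 0.4; 0 0 0 0 0 0 0.4'>/dev/null; python3 -c 'from h import *;st()'
python3 -m jog '-0.001 0 0 0 0 0 0.4; 0 0 0 0 0 0 0.4'>/dev/null; python3 -c 'from h import *;st()'
python3 -m jog '-0.001 0 0 0 0 0 0.4; 0 0 0 0 0 0 0.4'>/dev/null; python3 -c 'from h import *;st()'
```

```text
t 10.7 deck tcp [48.8 -0.2 69.6] F [ 1.  -1.9  6.3] open 58.2 grip 54.7 turn left [ 0.02 -0.01 -0.  ]
t 10.9 deck tcp [47.7 -0.2 69.6] F [1.8 0.3 5.6] open 58.3 grip 54.6 turn left [ 0.02 -0.01 -0.  ]
t 11.2 deck tcp [46.8 -0.3 69.6] F [ 3.2 -0.4  4.9] open 58.5 grip 54.5 turn left [ 0.02 -0.01 -0.  ]
t 11.4 deck tcp [45.8 -0.2 69.6] F [ 2.6 -0.6  4.3] open 58.8 grip 54.5 turn left [ 0.02 -0.01 -0.  ]
```

```bash
python3 -m jog '-0.001 0 0 0 0 0 0.4; 0 0 0 0 0 0 0.4'>/dev/null; python3 -c 'from h import *;st()'
python3 -m jog '-0.001 0 0 0 0 0 0.4; 0 0 0 0 0 0 0.4'>/dev/null; python3 -c 'from h import *;st()'
python3 -m jog '-0.001 0 0 0 0 0 0.4; 0 0 0 0 0 0 0.4'>/dev/null; python3 -c 'from h import *;st()'
```

```text
t 11.7 deck tcp [44.8 -0.2 69.6] F [ 3.2 -0.4  4.8] open 58.3 grip 54.5 turn left [ 0.02 -0.01 -0.  ]
t 11.9 deck tcp [44.  -0.3 69.6] F [ 3.4 -0.5  5.4] open 58.9 grip 54.5 turn left [ 0.02 -0.02 -0.  ]
t 12.2 deck tcp [43.9 -0.4 69.6] F [5.3 1.2 2. ] open 58.4 grip 54.2 turn left [ 0.02 -0.03 -0.01]
```

```bash
python3 -m jog '-0.0015 0 0 0 0 0 0.4; 0 0 0 0 0 0 0.4'>/dev/null; python3 -c 'from h import *;st()'
python3 -m jog '0.002 0 0 0 0 0 0.4; 0 0 0 0 0 0 0.15; 0 0 0 0 0 0 0.15; 0 0 0 0 0 0 0.15; 0 0 -0.01 0 0 0 0.15; 0 0 -0.03 0 0 0 0.15; 0 0 -0.05 0 0 0 0.15; 0 0 -0.05 0 0 0 0.15; 0 0 0 0 0 0 0.15'>/dev/null; python3 - <<'E'
from h import *
st(); w=capture('wrist'); cv2.imwrite('pics/w5.png',w['color'][:,:,::-1])
s=observe(); to([440.5,-223,140],down(8))
t=capture('top'); cv2.imwrite('pics/top2.png',t['color'][:,:,::-1]);survey(t)
E
```

```text
t 12.4 deck tcp [43.6 -0.4 69.9] F [9.4 2.1 0.2] open 58.7 grip 54.0 turn left [ 0.02 -0.04 -0.01]
t 13.5 deck tcp [ 44.8  -0.  213.5] F [0.2 0.6 0.2] open 72.8 grip 0.0 turn left [ 0.03 -0.05  0.  ]
tcp [492.  -27.3 254.6] turn(10deg) [ 0.19 -1.82 -1.02] shift old axes [-0.0774  0.1972  0.0959] shift new axes [-0.0783  0.1866  0.1146]
oak [451.6 220.5  89.5  62.    5.6] [175. 228.]
oak [ 440.7 -223.3   91.1   61.3    7.6] [350. 228.]
oak [606.5 -34.4 104.1  87.7  88.5] [275. 165.]
grey: c r mouthdir [ 332.  -551.9   34.8    0.     nan] [478. 266.] area 476.0
grey: c r mouthdir [428.8 383.6  12.6  75.    0. ] [112. 239.] area 62.5
grey: c r mouthdir [ 570.   667.8   36.5 -129.9    0. ] [ 11. 187.] area 192.5
grey: c r mouthdir [579.5 349.   30.6 170.5   1. ] [126. 181.] area 269.0
grey: c r mouthdir [ 595.7 -219.4   30.2  160.6    1. ] [345. 169.] area 267.0
grey: c r mouthdir [ 7.644e+02  2.703e+02  5.730e+01 -2.800e+00  5.000e-01] [158. 115.] area 276.5
grey: c r mouthdir [ 753.2   96.1   48.  -154.7    0. ] [224. 114.] area 846.5
grey: c r mouthdir [ 803.6 -465.6   58.7  -66.9    1. ] [429.  93.] area 752.5
grey: c r mouthdir [ 8.435e+02  2.919e+02  5.500e+01 -6.670e+01  1.000e-01] [150.  89.] area 336.0
dark [424.1 366.5  91.6  65.1  -0.7] [118. 240.]h.py:41: RuntimeWarning: invalid value encountered in scalar divide
  return np.round([*o,r,np.degrees(np.angle(d)),abs(d)/v.sum()],1)
```

View pics/w5.png

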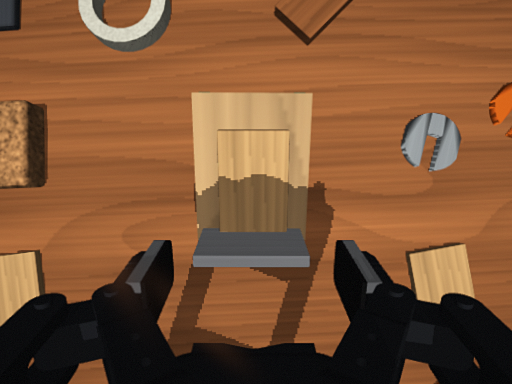

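View pics/top2.png

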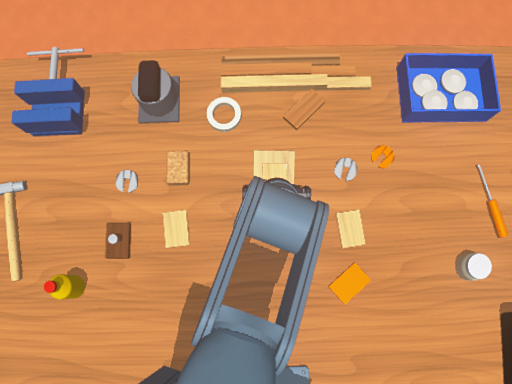

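Wrist: plaque 1 is home against the backstop, with columns 217–289 centred in the shelf's 192–312. Top view with the arm moved: plaques are left at (350,229) and (175,228) only, so there are three in all.

```bash
python3 -m jog '0 0 0 0.06 -0.61 -0.34 0.15; 0 0 0 0.06 -0.61 -0.34 0.15; 0 0 0 0.07 -0.6 -0.34 0.15; -0.0196 0.0467 0 0 0 0 0.15; -0.0196 0.0467 0.02 0 0 0 0.15; -0.0196 0.0467 0.03 0 0 0 0.15; -0.0196 0.0467 0.04 0 0 0 0.15; 0 0 0.04 0 0 0 0.15; 0 0 0.02 0 0 0 0.15; 0 0 0 0 0 0 0.15; 0 0 0 0 0 0 0.15' >/dev/null; python3 - <<'E'
from h import *
to([440.6,-223.3,70.5],down(7.8)); c=capture('wrist')
hsv=cv2.cvtColor(c['color'],cv2.COLOR_RGB2HSV).astype(int); H,S,V=hsv[...,0],hsv[...,1],hsv[...,2]
for k in blobs((H>=17)&(H<=28)&(S>60)&(S<140)&(V>70),2000): print(rect(c,k,10),k.min(0),k.max(0))
E
```

```text
tcp [ 439.8 -220.9  103. ] turn(10deg) [-0.02  0.03  0.02] shift old axes [0.0006 0.0026 0.0325] shift new axes [0.0004 0.0025 0.0325]
[ 438.8 -222.6   91.2   59.8    7.3] [199 148] [317 305]
```

```bash
python3 -m jog '-0.0005 0.002 0.015 0 0.03 0.05 0.15; 0 0 0.0175 0 0 0 0.15; 0 0 0 0 0 0 0.15; 0 0 0 0 0 0 0.15'; python3 -m jog '0 0 0 0 0 0 0.4; 0 0 0 0 0 0 0.4; 0 0 0 0 0 0 0.4; 0 0 0 0 0 0 0.4; 0 0 0 0 0 0 0.4; 0 0 -0.03 0 0 0 0.4; 0 0 -0.04 0 0 0 0.4; 0 0 -0.05 0 0 0 0.4; 0 0 0 0 0 0 0.4; 0 0 0 0 0 0 0.4' 50; python3 -c '
from h import *
deck(58,0,69.5+10+20)'
```

```text
clock: 15.55
eef_pos: [440.0, -223.2, 71.6]
ee_rot: [-0.001, 0.998, 0.065, 0.001]
wrist_force: [-0.3, 0.9, 0.1]
opening: 72.2
finger_force: 0.0
clock: 16.8
eef_pos: [439.2, -223.1, 190.7]
ee_rot: [-0.001, 0.998, 0.065, 0.001]
wrist_force: [0.7, 0.3, -0.6]
opening: 58.1
finger_force: 54.5
tcp [ 439.2 -223.1  190.7] turn(10deg) [-0.17  1.79  0.97] shift old axes [ 0.1255 -0.1789  0.0389] shift new axes [ 0.077  -0.1977  0.0652]
```

```bash
python3 -m jog '0 0 0 -0.06 0.6 0.32 0.4; 0 0 0 -0.06 0.6 0.32 0.4; 0 0 0 -0.05 0.59 0.33 0.4; 0.0192 -0.0494 0 0 0 0 0.4; 0.0192 -0.0494 0 0 0 0 0.4; 0.0192 -0.0494 0 0 0 0 0.4; 0.0194 -0.0494 0 0 0 0 0.4; 0 0 0.03 0 0 0 0.4; 0 0 0.025 0 0 0 0.4; 0 0 0.01 0 0 0 0.4; 0 0 0 0 0 0 0.4; 0 0 0 0 0 0 0.4'; python3 - <<'E'
from h import *
st(); c=capture('wrist')
hsv=cv2.cvtColor(c['color'],cv2.COLOR_RGB2HSV).astype(int)
for r in (175,200,225): print(r, ''.join('%4d'%v for v in hsv[r,140:370:6,2]))
E
```

```text
clock: 18.3
eef_pos: [540.7, -30.1, 153.2]
ee_rot: [0.003, 0.987, -0.02, 0.157]
wrist_force: [0.8, 0.6, -0.4]
opening: 57.9
finger_force: 54.5
t 18.3 deck tcp [ 58.5  -0.7 100. ] F [ 0.6  0.7 -0.6] open 57.9 grip 54.5 turn left [-0.   -0.   -0.01]
175  164 166 166 213 214 215 210 181 211 203 197 205 188 190 198 204 216 223 203 214 206 207 206 207 214 220 204 213 215 224 208 171 203 205 203 157 160 160 163
200  161 160 161 163 212 215 212 204 211 205 198 205 190 185 197 201 213 222 197 210 205 206 205 202 212 217 201 212 215 224 206 197 204 207 172 149 147 148 147
225  144 144 145 145 121 216 214 118 118 117 113 115 119 101 107 110 119 123 118 115 111 114 121 110 119 125 118 119 118 219 210 102 108 205  86  90 162 161 164
```

```bash
python3 -m jog '0 -0.0006 0.008 0 0 0 0.4; 0 0 0.007 0 0 0 0.4; 0 0 0 0 0 0 0.4; 0 0 0 0 0 0 0.4'>/dev/null; python3 -c 'from h import *;st()'
for i in 1; do python3 -m jog '0 0 0.002 0 0 0 0.4; 0 0 0 0 0 0 0.4'>/dev/null; done; python3 -c 'from h import *;st()'
python3 -m jog '0 0 0.001 0 0 0 0.4; 0 0 0 0 0 0 0.4'>/dev/null; python3 -c 'from h import *;st()'
python3 -m jog '0 0 0.001 0 0 0 0.4; 0 0 0 0 0 0 0.4'>/dev/null; python3 -c 'from h import *;st()'
python3 -m jog '0 0 0.001 0 0 0 0.4; 0 0 0 0 0 0 0.4'>/dev/null; python3 -c 'from h import *;st()'
```

```text
t 18.9 deck tcp [58.2  0.3 84.5] F [-0.3 -0.6 -0.7] open 58.4 grip 54.5 turn left [-0.  0. -0.]
t 19.1 deck tcp [58.4  0.3 82.6] F [0.5 0.6 0.7] open 58.4 grip 54.5 turn left [-0. -0. -0.]
t 19.4 deck tcp [58.4  0.3 82.4] F [-2.4 -0.7  9.7] open 58.1 grip 55.6 turn left [-0. -0. -0.]
t 19.6 deck tcp [58.4  0.3 82.4] F [-5.  -0.8 22.1] open 58.3 grip 56.9 turn left [-0. -0. -0.]
t 19.9 deck tcp [58.4  0.3 82.3] F [-8.1 -1.4 33.4] open 58.3 grip 58.1 turn left [-0.   -0.01  0.  ]
```

```bash
python3 -m jog '0 0 -0.0026 0 0 0 0.4; -0.005 0 0 0 0 0 0.4; -0.005 0 0 0 0 0 0.4; 0 0 0 0 0 0 0.4'>/dev/null; python3 -c 'from h import *;st()'
python3 -m jog '-0.0015 0 0 0 0 0 0.4; 0 0 0 0 0 0 0.4'>/dev/null; python3 -c 'from h import *;st()'
python3 -m jog '-0.001 0 0 0 0 0 0.4; 0 0 0 0 0 0 0.4'>/dev/null; python3 -c 'from h import *;st()'
python3 -m jog '-0.001 0 0 0 0 0 0.4; 0 0 0 0 0 0 0.4'>/dev/null; python3 -c 'from h import *;st()'
python3 -m jog '-0.001 0 0 0 0 0 0.4; 0 0 0 0 0 0 0.4'>/dev/null; python3 -c 'from h import *;st()'
```

```text
t 20.4 deck tcp [48.7  0.1 82.5] F [ 1.5 -0.5  6.6] open 58.1 grip 55.3 turn left [-0.   -0.01 -0.  ]
t 20.6 deck tcp [47.6  0.1 82.5] F [ 2.  -0.3  6.1] open 58.2 grip 55.1 turn left [ 0.   -0.01 -0.01]
t 20.9 deck tcp [46.7  0.1 82.5] F [2.2 0.2 5. ] open 58.5 grip 55.1 turn left [ 0.   -0.01 -0.01]
t 21.1 deck tcp [45.8  0.1 82.5] F [2.1 0.1 4.9] open 57.8 grip 55.1 turn left [ 0.   -0.01 -0.01]
t 21.4 deck tcp [45.1  0.  82.5] F [4.7 1.  3. ] open 57.9 grip 55.0 turn left [ 0.   -0.02 -0.01]
```

```bash
python3 -m jog '-0.0015 0 0 0 0 0 0.4; 0 0 0 0 0 0 0.4'>/dev/null; python3 -c 'from h import *;st()'
python3 -m jog '0.002 0 0 0 0 0 0.4; 0 0 0 0 0 0 0.15; 0 0 0 0 0 0 0.15; 0 0 0 0 0 0 0.15; 0 0 -0.01 0 0 0 0.15; 0 0 -0.03 0 0 0 0.15; 0 0 -0.05 0 0 0 0.15; 0 0 -0.05 0 0 0 0.15; 0 0 0 0 0 0 0.15'>/dev/null; python3 - <<'E'
from h import *
st(); w=capture('wrist'); cv2.imwrite('pics/w6.png',w['color'][:,:,::-1])
to([451.6,220.5,105],down(5.5))
E
```

```text
t 21.6 deck tcp [44.9 -0.1 82.6] F [ 8.8  1.7 -0.8] open 58.2 grip 54.5 turn left [ 0.   -0.03 -0.01]
t 22.7 deck tcp [ 4.670e+01 -1.000e-01  2.265e+02] F [ 0.5 -0.8 -0.9] open 72.6 grip 0.0 turn left [ 0.01 -0.05  0.  ]
tcp [489.8 -27.3 267.5] turn(10deg) [ 0.13 -1.82 -0.78] shift old axes [-0.0967 -0.2462  0.1389] shift new axes [-0.0143 -0.2503  0.1625]
```

```bash
python3 -m jog '0 0 0 0.04 -0.61 -0.26 0.15; 0 0 0 0.04 -0.61 -0.26 0.15; 0 0 0 0.05 -0.6 -0.26 0.15; -0.0029 -0.05 0 0 0 0 0.15; -0.0029 -0.05 0.02 0 0 0 0.15; -0.0029 -0.05 0.03 0 0 0 0.15; -0.0029 -0.05 0.03 0 0 0 0.15; -0.0029 -0.05 0.04 0 0 0 0.15; 0 0 0.04 0 0 0 0.15; 0 0 0 0 0 0 0.15; 0 0 0 0 0 0 0.15' >/dev/null; python3 - <<'E'
from h import *
to([451.6,220.5,70],down(5.5)); c=capture('wrist')
hsv=cv2.cvtColor(c['color'],cv2.COLOR_RGB2HSV).astype(int); H,S,V=hsv[...,0],hsv[...,1],hsv[...,2]
for k in blobs((H>=17)&(H<=28)&(S>60)&(S<140)&(V>70),2000): print(rect(c,k,10),k.min(0),k.max(0))
E
```

```text
tcp [450.9 219.1 106.9] turn(10deg) [-0.01  0.02 -0.  ] shift old axes [ 0.001  -0.0013  0.0369] shift new axes [ 0.0008 -0.0013  0.0369]
[450.3 221.2  90.6  59.5   5.1] [193 146] [307 299]
```

```bash
python3 -m jog '0 -0.0018 0.015 0 0.02 0.03 0.15; 0 0 0.0225 0 0 0 0.15; 0 0 0 0 0 0 0.15; 0 0 0 0 0 0 0.15'; python3 -m jog '0 0 0 0 0 0 0.4; 0 0 0 0 0 0 0.4; 0 0 0 0 0 0 0.4; 0 0 0 0 0 0 0.4; 0 0 0 0 0 0 0.4; 0 0 -0.03 0 0 0 0.4; 0 0 -0.04 0 0 0 0.4; 0 0 -0.05 0 0 0 0.4; 0 0 0 0 0 0 0.4; 0 0 0 0 0 0 0.4' 50; python3 -c '
from h import *
deck(58,0,109.5)'
```

```text
clock: 24.7
eef_pos: [451.4, 221.1, 70.6]
ee_rot: [-0.001, 0.999, 0.045, 0.001]
wrist_force: [0.4, -0.5, -0.2]
opening: 72.6
finger_force: 0.0
clock: 25.95
eef_pos: [450.1, 220.9, 189.3]
ee_rot: [-0.001, 0.999, 0.046, 0.0]
wrist_force: [-1.1, -0.3, -0.6]
opening: 58.0
finger_force: 54.6
tcp [450.1 220.9 189.3] turn(10deg) [-0.13  1.8   0.74] shift old axes [0.0641 0.2572 0.0267] shift new axes [0.084  0.2465 0.056 ]
```

```bash
python3 -m jog '0 0 0 -0.04 0.6 0.25 0.4; 0 0 0 -0.04 0.6 0.25 0.4; 0 0 0 -0.05 0.6 0.24 0.4; 0.0168 0.0493 0 0 0 0 0.4; 0.0168 0.0493 0 0 0 0 0.4; 0.0168 0.0493 0 0 0 0 0.4; 0.0168 0.0493 0 0 0 0 0.4; 0.0168 0.0493 0.01 0 0 0 0.4; 0 0 0.026 0 0 0 0.4; 0 0 0.02 0 0 0 0.4; 0 0 0 0 0 0 0.4; 0 0 0 0 0 0 0.4' >/dev/null; python3 - <<'E'
from h import *
st(); c=capture('wrist')
hsv=cv2.cvtColor(c['color'],cv2.COLOR_RGB2HSV).astype(int)
for r in (175,200,225): print(r, ''.join('%4d'%v for v in hsv[r,140:370:6,2]))
E
```

```text
t 27.4 deck tcp [ 57.8   0.4 108.9] F [-0.2 -0.1 -0.1] open 57.9 grip 54.6 turn left [-0.    0.01  0.  ]
175  175 176 179 180 211 216 215 205 210 204 196 204 188 191 199 204 219 222 205 213 207 208 207 208 213 220 206 212 216 224 211 179 206 207 163 157 156 157 155
200  149 148 155 156 156 214 217 171 212 205 197 207 188 188 200 203 216 223 200 211 205 206 205 204 212 218 203 213 216 225 206 199 207 205  97 156 154 153 153
225  155 151 152 151 150 121 222 117 118 115 112 114 119 100 110 111 117 127 120 114 113 115 123 113 120 124 115 118 141 142 207 101 169 212  88  86 158 154 157
```

Expecting contact at about z = 92. I'll lower slowly.

```bash
python3 -m jog '0 0.0002 0.008 0 0 0 0.4; 0 0 0.006 0 0 0 0.4; 0 0 0 0 0 0 0.4; 0 0 0 0 0 0 0.4'>/dev/null; python3 -c 'from h import *;st()'
python3 -m jog '0 0 0.0015 0 0 0 0.4; 0 0 0 0 0 0 0.4'>/dev/null; python3 -c 'from h import *;st()'
python3 -m jog '0 0 0.001 0 0 0 0.4; 0 0 0 0 0 0 0.4'>/dev/null; python3 -c 'from h import *;st()'
python3 -m jog '0 0 0.001 0 0 0 0.4; 0 0 0 0 0 0 0.4'>/dev/null; python3 -c 'from h import *;st()'
```

```text
t 28.0 deck tcp [58.3 -0.  95.2] F [-0.7  0.4 -0.9] open 58.7 grip 54.6 turn left [-0.  0.  0.]
t 28.2 deck tcp [58.4 -0.1 93.7] F [-0.   0.   0.3] open 58.2 grip 54.6 turn left [0. 0. 0.]
t 28.5 deck tcp [58.3 -0.1 92.6] F [-0.8 -0.4 -0.8] open 58.0 grip 54.6 turn left [-0.  0.  0.]
t 28.8 deck tcp [58.3 -0.1 91.6] F [-1.1  0.4 -0.6] open 58.4 grip 54.6 turn left [-0.  0.  0.]
```

```bash
python3 -m jog '0 0 0.001 0 0 0 0.4; 0 0 0 0 0 0 0.4'>/dev/null; python3 -c 'from h import *;st()'
python3 -m jog '0 0 0.0007 0 0 0 0.4; 0 0 0 0 0 0 0.4'>/dev/null; python3 -c 'from h import *;st()'
python3 -m jog '0 0 0.0007 0 0 0 0.4; 0 0 0 0 0 0 0.4'>/dev/null; python3 -c 'from h import *;st()'
```

```text
t 29.0 deck tcp [58.4 -0.1 91.3] F [-2.6  0.1  7.7] open 58.1 grip 55.5 turn left [ 0. -0.  0.]
t 29.2 deck tcp [58.3 -0.  91.2] F [-4.9 -0.4 15.9] open 58.1 grip 56.4 turn left [ 0.   -0.    0.01]
t 29.5 deck tcp [58.4 -0.  91.2] F [-5.8 -0.2 25. ] open 58.2 grip 57.2 turn left [ 0.   -0.    0.01]
```

```bash
python3 -m jog '0 0 -0.0018 0 0 0 0.4; -0.005 0 0 0 0 0 0.4; -0.004 0 0 0 0 0 0.4; 0 0 0 0 0 0 0.4'>/dev/null; python3 -c 'from h import *;st()'
python3 -m jog '-0.0015 0 0 0 0 0 0.4; 0 0 0 0 0 0 0.4'>/dev/null; python3 -c 'from h import *;st()'
python3 -m jog '-0.001 0 0 0 0 0 0.4; 0 0 0 0 0 0 0.4'>/dev/null; python3 -c 'from h import *;st()'
python3 -m jog '-0.001 0 0 0 0 0 0.4; 0 0 0 0 0 0 0.4'>/dev/null; python3 -c 'from h import *;st()'
python3 -m jog '-0.001 0 0 0 0 0 0.4; 0 0 0 0 0 0 0.4'>/dev/null; python3 -c 'from h import *;st()'
```

```text
t 30.0 deck tcp [49.6 -0.2 91.3] F [ 1.  -0.3  5.2] open 58.0 grip 55.2 turn left [ 0.   -0.01  0.  ]
t 30.2 deck tcp [48.3 -0.2 91.3] F [ 2.2 -0.2  5.6] open 58.2 grip 55.2 turn left [ 0.   -0.01  0.  ]
t 30.5 deck tcp [47.4 -0.3 91.3] F [1.3 0.4 4.6] open 58.1 grip 55.2 turn left [ 0.   -0.01  0.  ]
t 30.8 deck tcp [46.4 -0.3 91.3] F [ 2.2 -0.9  5.1] open 58.5 grip 55.2 turn left [ 0.   -0.01  0.  ]
t 31.0 deck tcp [45.4 -0.3 91.3] F [ 1.8 -0.1  4.8] open 58.4 grip 55.2 turn left [ 0.   -0.01  0.  ]
```

```bash
python3 -m jog '-0.001 0 0 0 0 0 0.4; 0 0 0 0 0 0 0.4'>/dev/null; python3 -c 'from h import *;st()'
python3 -m jog '-0.001 0 0 0 0 0 0.4; 0 0 0 0 0 0 0.4'>/dev/null; python3 -c 'from h import *;st()'
python3 -m jog '-0.0007 0 0 0 0 0 0.4; 0 0 0 0 0 0 0.4'>/dev/null; python3 -c 'from h import *;st()'
```

```text
t 31.2 deck tcp [45.  -0.3 91.3] F [4.9 0.4 1.7] open 58.4 grip 54.9 turn left [ 0.   -0.01  0.  ]
t 31.5 deck tcp [44.8 -0.4 91.4] F [8.4 2.8 0.6] open 58.1 grip 54.6 turn left [ 0.   -0.02 -0.  ]
t 31.8 deck tcp [44.7 -0.4 91.5] F [8.8 2.9 0.6] open 58.3 grip 54.6 turn left [ 0.   -0.03 -0.  ]
```

```bash
python3 -m jog '0.0025 0 0 0 0 0 0.4; 0 0 0 0 0 0 0.15; 0 0 0 0 0 0 0.15; 0 0 0 0 0 0 0.15; 0 0 -0.01 0 0 0 0.15; 0 0 -0.03 0 0 0 0.15; 0 0 -0.05 0 0 0 0.15; 0 0 -0.05 0 0 0 0.15; 0 0 0 0 0 0 0.15'>/dev/null; python3 - <<'E'
from h import *
st(); w=capture('wrist'); a=w['color'][:,:,::-1].copy()
s=capture('scene')
for z,col in ((30,(0,0,255)),(0,(255,0,0))):
    q=[O+Rd.apply([x,y,z]) for x,y in ((0,-30),(90,-30),(90,30),(0,30))]
    cv2.polylines(a,[np.int32(proj(w,q)*16).reshape(-1,1,2)],True,col,1,shift=4)
    b=s['color'][:,:,::-1].copy() if z==30 else b
    cv2.polylines(b,[np.int32(proj(s,q)*16).reshape(-1,1,2)],True,col,1,shift=4)
b=cv2.resize(b[155:265,205:315],None,fx=3.49,fy=3.49,interpolation=cv2.INTER_NEAREST)
cv2.imwrite('pics/stack.png',np.hstack([a[:,100:420],b[:384]]))
t=capture('top'); hsv=cv2.cvtColor(t['color'],cv2.COLOR_RGB2HSV).astype(int); H,S,V=hsv[...,0],hsv[...,1],hsv[...,2]
for k in blobs((S<40)&(V>110),40):
    if abs(k.mean(0)-[112,239]).max()<8:
        m=k.mean(0); print('knob',plane(t,[m],58).round(1))
to([424,364,160],down(0))
E
```

```text
t 32.9 deck tcp [ 47.   -0.5 235.4] F [-0.2 -0.2 -1. ] open 72.8 grip 0.0 turn left [ 0.01 -0.05  0.01]
knob [[423.8 369.5  58. ]]
tcp [486.5 -27.2 273.1] turn(10deg) [ 0.04 -1.8  -0.22] shift old axes [-0.109  -0.3884  0.0836] shift new axes [-0.0625 -0.3912  0.1131]
```

View pics/stack.png

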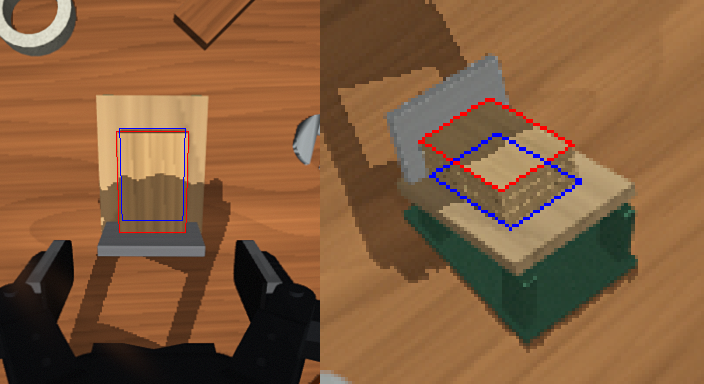

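The stack's top outline matches the predicted home outline in both views, so three plaques are home and square. Next is the block.

```bash
python3 -m jog '0 0 0 0.02 -0.9 -0.1 0.15; 0 0 0 0.02 -0.9 -0.05 0.15; -0.0078 -0.0496 0 0 0 0 0.15; -0.0078 -0.0496 0 0 0 0 0.15; -0.0078 -0.0496 0.01 0 0 0 0.15; -0.0078 -0.0496 0.02 0 0 0 0.15; -0.0078 -0.0496 0.02 0 0 0 0.15; -0.0078 -0.0496 0.02 0 0 0 0.15; -0.0078 -0.0496 0.02 0 0 0 0.15; -0.0078 -0.0496 0.02 0 0 0 0.15; 0 0 0 0 0 0 0.15; 0 0 0 0 0 0 0.15' >/dev/null; python3 - <<'E'
from h import *
to([424,369,71],down(-0.7)); c=capture('wrist')
hsv=cv2.cvtColor(c['color'],cv2.COLOR_RGB2HSV).astype(int); H,S,V=hsv[...,0],hsv[...,1],hsv[...,2]
for k in blobs((H<=16)&(S>100)&(V>40)&(V<165),1500): print(rect(c,k,20),k.min(0),k.max(0))
for k in blobs((S<45)&(V>110),60): print('grey',plane(c,[(k.min(0)+k.max(0))/2],58).round(1),k.min(0),k.max(0))
cv2.imwrite('pics/wb.png',c['color'][:,:,::-1])
E
```

```text
tcp [429.1 369.9 162.8] turn(10deg) [0.   0.02 0.  ] shift old axes [-0.0048  0.001   0.0918] shift new axes [-0.0051  0.001   0.0918]
[410.5 313.7 317.4 178.4  34.2] [164   0] [511 343]
grey [[385.7 297.   58. ]] [367 282] [380 292]
grey [[387.6 443.5  58. ]] [127 282] [140 292]
grey [[422.3 369.8  58. ]] [233 215] [274 252]
grey [[539.7 345.6  58. ]] [289   0] [313  14]
grey [[540.4 367.2  58. ]] [248   0] [264  12]
```

```bash
python3 -m jog '-0.006 0 0 0 0.02 0 0.12; 0 0 0.03 0 0 0 0.12; 0 0 0.03 0 0 0 0.12; 0 0 0.02 0 0 0 0.12; 0 0 0.008 0 0 0 0.12; 0 0 0 0 0 0 0.12;0 0 0 0 0 0 0.12'; python3 -m jog '0 0 0.0045 0 0 0 0.12; 0 0 0 0 0 0 0.12; 0 0 0 0 0 0 0.12'; python3 -m jog '0 0 0 0 0 0 0.4; 0 0 0 0 0 0 0.4; 0 0 0 0 0 0 0.4; 0 0 0 0 0 0 0.4; 0 0 0 0 0 0 0.4; 0 0 0 0 0 0 0.4' 80
```

```text
clock: 35.45
eef_pos: [424.7, 370.8, 77.4]
ee_rot: [-0.001, 1.0, -0.007, 0.003]
wrist_force: [-0.6, -0.2, 0.7]
opening: 75.2
finger_force: 0.0
clock: 35.83
eef_pos: [424.1, 370.8, 72.0]
ee_rot: [-0.001, 1.0, -0.006, 0.002]
wrist_force: [-0.2, -0.3, 0.1]
opening: 75.2
finger_force: 0.0
clock: 36.58
eef_pos: [424.2, 370.8, 72.5]
ee_rot: [-0.001, 1.0, -0.006, 0.002]
wrist_force: [-1.3, -0.5, 6.2]
opening: 57.9
finger_force: 87.5
```

```bash
python3 -m jog '0 0 -0.02 0 0 0 0.4; 0 0 -0.04 0 0 0 0.4; 0 0 -0.05 0 0 0 0.4; 0 0 -0.04 0 0 0 0.4; 0 0 0 0 0 0 0.4; 0 0 0 0 0 0 0.4'; python3 -c '
from h import *
deck(58,0,125)'
```

```text
clock: 37.33
eef_pos: [422.7, 369.9, 220.2]
ee_rot: [-0.0, 1.0, -0.006, 0.001]
wrist_force: [-0.2, -0.6, -3.7]
opening: 57.8
finger_force: 87.1
tcp [422.7 369.9 220.2] turn(10deg) [-0.03  1.79  0.15] shift old axes [0.1149 0.3975 0.0433] shift new axes [0.1062 0.3942 0.0801]
```

```bash
python3 -m jog '0 0 0 -0.01 0.6 0.05 0.4; 0 0 0 -0.01 0.6 0.05 0.4; 0 0 0 -0.01 0.59 0.05 0.4; 0.0133 0.0493 0 0 0 0 0.4; 0.0133 0.0493 0 0 0 0 0.4; 0.0133 0.0493 0 0 0 0 0.4; 0.0133 0.0493 0 0 0 0 0.4; 0.0133 0.0493 0 0 0 0 0.4; 0.0133 0.0493 0 0 0 0 0.4; 0.0133 0.0493 0.01 0 0 0 0.4; 0.0133 0.0493 0.01 0 0 0 0.4; 0 0 0 0 0 0 0.4' >/dev/null;python3 -m jog '0 0 0.02 0 0 0 0.4; 0 0 0.02 0 0 0 0.4; 0 0 0.018 0 0 0 0.4; 0 0 0 0 0 0 0.4; 0 0 0 0 0 0 0.4' >/dev/null; python3 -c '
from h import *
st()'
```

```text
t 39.5 deck tcp [ 59.    1.2 127.8] F [-1.1  0.7 -3.6] open 57.9 grip 87.5 turn left [-0.01  0.    0.01]
```

```bash
python3 -m jog '0 0.0012 0.01 0 0 0 0.4; 0 0 0.01 0 0 0 0.4; 0 0 0.001 0 0 0 0.4; 0 0 0 0 0 0 0.4; 0 0 0 0 0 0 0.4'>/dev/null; python3 -c 'from h import *;st()'
python3 -m jog '0 0 0.002 0 0 0 0.4; 0 0 0 0 0 0 0.4'>/dev/null; python3 -c 'from h import *;st()'
python3 -m jog '0 0 0.001 0 0 0 0.4; 0 0 0 0 0 0 0.4'>/dev/null; python3 -c 'from h import *;st()'
python3 -m jog '0 0 0.001 0 0 0 0.4; 0 0 0 0 0 0 0.4'>/dev/null; python3 -c 'from h import *;st()'
```

```text
t 40.1 deck tcp [ 60.   -0.7 107.3] F [-1.6  0.4 -3.2] open 58.0 grip 87.6 turn left [-0.01 -0.01  0.  ]
t 40.3 deck tcp [ 59.8  -0.6 105.1] F [-1.2  0.3 -2.8] open 58.0 grip 87.6 turn left [-0.01 -0.01  0.  ]
t 40.6 deck tcp [ 59.8  -0.6 104.1] F [-1.2  0.9 -3.1] open 58.2 grip 87.6 turn left [-0.01 -0.01  0.  ]
t 40.8 deck tcp [ 59.8  -0.6 103.1] F [-1.   0.5 -3.6] open 58.3 grip 87.6 turn left [-0.01 -0.01  0.  ]
```

```bash
python3 -m jog '0 -0.0006 0.001 0 0 0 0.4; 0 0 0 0 0 0 0.4'>/dev/null; python3 -c 'from h import *;st()'
python3 -m jog '0 0 0.0007 0 0 0 0.4; 0 0 0 0 0 0 0.4'>/dev/null; python3 -c 'from h import *;st()'
python3 -m jog '0 0 0.0005 0 0 0 0.4; 0 0 0 0 0 0 0.4'>/dev/null; python3 -c 'from h import *;st()'
```

```text
t 41.1 deck tcp [ 59.9  -0.4 102.9] F [-4.8 -2.3  5.7] open 58.0 grip 88.9 turn left [-0.   -0.01  0.  ]
t 41.3 deck tcp [ 59.9  -0.4 102.8] F [-6.9 -2.8 14.9] open 58.3 grip 90.0 turn left [-0.   -0.01  0.01]
t 41.6 deck tcp [ 59.9  -0.4 102.8] F [-7.9 -2.9 20.1] open 58.3 grip 90.7 turn left [-0.   -0.01  0.01]
```

```bash
python3 -m jog '0 0 -0.0018 0 0 0 0.4; -0.006 0 0 0 0 0 0.4; -0.005 0 0 0 0 0 0.4; 0 0 0 0 0 0 0.4'>/dev/null; python3 -c 'from h import *;st()'
python3 -m jog '-0.0015 0 0 0 0 0 0.4; 0 0 0 0 0 0 0.4'>/dev/null; python3 -c 'from h import *;st()'
python3 -m jog '-0.001 0 0 0 0 0 0.4; 0 0 0 0 0 0 0.4'>/dev/null; python3 -c 'from h import *;st()'
python3 -m jog '-0.001 0 0 0 0 0 0.4; 0 0 0 0 0 0 0.4'>/dev/null; python3 -c 'from h import *;st()'
python3 -m jog '-0.001 0 0 0 0 0 0.4; 0 0 0 0 0 0 0.4'>/dev/null; python3 -c 'from h import *;st()'
```

```text
t 42.1 deck tcp [ 4.870e+01 -1.000e-01  1.029e+02] F [-0.7 -0.1  2.5] open 58.1 grip 88.3 turn left [-0.01 -0.01  0.  ]
t 42.3 deck tcp [ 4.780e+01 -1.000e-01  1.029e+02] F [0.5 0.1 1.5] open 58.2 grip 88.3 turn left [-0.01 -0.01  0.  ]
t 42.6 deck tcp [ 4.680e+01 -1.000e-01  1.029e+02] F [ 1.8 -0.1  1.4] open 58.2 grip 88.3 turn left [-0.01 -0.01  0.  ]
t 42.8 deck tcp [ 4.570e+01 -1.000e-01  1.029e+02] F [2.4 0.4 1.2] open 58.1 grip 88.3 turn left [-0.01 -0.01  0.  ]
t 43.1 deck tcp [ 45.5  -0.2 102.9] F [ 4.4  1.1 -1.2] open 58.0 grip 87.7 turn left [-0.   -0.02 -0.  ]
```

```bash
python3 -m jog '-0.0012 0 0 0 0 0 0.4; 0 0 0 0 0 0 0.4'>/dev/null; python3 -c 'from h import *;st()'
python3 -m jog '0.002 0 0 0 0 0 0.4; 0 0 0 0 0 0 0.12; 0 0 0 0 0 0 0.12; 0 0 0 0 0 0 0.12; 0 0 -0.01 0 0 0 0.12; 0 0 -0.03 0 0 0 0.12; 0 0 -0.05 0 0 0 0.12; 0 0 -0.05 0 0 0 0.12; 0 0 0 0 0 0 0.12'>/dev/null; python3 - <<'E'
from h import *
st(); t=capture('top'); survey(t)
w=capture('wrist')
hsv=cv2.cvtColor(w['color'],cv2.COLOR_RGB2HSV).astype(int); S,V=hsv[...,1],hsv[...,2]
def ondeck(c,px,z):
    d=Rd.inv().apply(rays(c,px)); o=Rd.inv().apply(c['xyz']-O); return o+d*((z-o[2])/d[:,2])[:,None]
for k in blobs((S<45)&(V>110),60): print('grey',k.min(0),k.max(0),ondeck(w,[(k.min(0)+k.max(0))/2],88).round(1))
cv2.imwrite('pics/wblk.png',w['color'][:,:,::-1])
to([595.6,-219.3,130],down(-19.4))
E
```

```text
t 43.3 deck tcp [ 45.4  -0.2 103. ] F [ 7.4  2.4 -3.5] open 58.2 grip 87.6 turn left [-0.   -0.04 -0.01]
t 44.5 deck tcp [ 47.3  -0.6 247.1] F [ 0.8  0.4 -1. ] open 75.3 grip 0.0 turn left [ 0.01 -0.06  0.01]
oak [606.5 -34.4 104.1  87.7  88.5] [275. 163.]
grey: c r mouthdir [ 332.  -551.9   34.7    0.     nan] [478. 266.] area 474.0
grey: c r mouthdir [ 5.686e+02  6.681e+02  3.660e+01 -1.615e+02  2.000e-01] [ 11. 187.] area 193.0
grey: c r mouthdir [579.5 349.   30.6 170.5   1. ] [126. 181.] area 267.5
grey: c r mouthdir [ 595.7 -219.4   30.2  160.6    1. ] [345. 169.] area 267.0
grey: c r mouthdir [ 7.644e+02  2.703e+02  5.730e+01 -9.000e-01  5.000e-01] [159. 115.] area 279.0
grey: c r mouthdir [ 753.4   96.1   47.8 -155.6    0. ] [224. 114.] area 850.5
grey: c r mouthdir [ 803.6 -465.6   58.7  -66.8    1. ] [429.  93.] area 752.5
grey: c r mouthdir [ 8.430e+02  2.919e+02  5.520e+01 -6.810e+01  1.000e-01] [150.  89.] area 342.0
grey [200 239] [303 249] [[ 9.3  0.8 88. ]]
grey [391 112] [442 164] [[  89.  -113.6   88. ]]
grey [94  0] [173  47] [[161.5  75.5  88. ]]
tcp [483.5 -27.3 285.5] turn(10deg) [-0.27 -1.8   1.7 ] shift old axes [0.0651 0.1875 0.185 ] shift new axes [0.1695 0.1439 0.1555]h.py:41: RuntimeWarning: invalid value encountered in scalar divide
  return np.round([*o,r,np.degrees(np.angle(d)),abs(d)/v.sum()],1)
```

```bash
cat >> h.py <<'E'
def ondeck(c,px,z):
    d=Rd.inv().apply(rays(c,px)); o=Rd.inv().apply(c['xyz']-O); return o+d*((z-o[2])/d[:,2])[:,None]
E
python3 - <<'E'
from h import *
w=capture('wrist'); q=proj(w,[O+Rd.apply([45,0,88])])[0]; print('expected knob',q)
hsv=cv2.cvtColor(w['color'],cv2.COLOR_RGB2HSV).astype(int); S,V=hsv[...,1],hsv[...,2]
for k in blobs((S<70)&(V>50),60):
    m=(k.min(0)+k.max(0))/2
    if abs(m-q).max()<60: print(k.min(0),k.max(0),ondeck(w,[m],88).round(1))
t=capture('scene'); a=cv2.resize(t['color'][155:265,205:315,::-1],None,fx=3.49,fy=3.49,interpolation=cv2.INTER_CUBIC)
cv2.imwrite('pics/blk.png',np.hstack([w['color'][:,100:420,::-1],a[:384]]))
E
```

```text
expected knob [253.01938379 197.30627115]
[200 215] [304 248] [[18.5  0.8 88. ]]
[237 180] [270 214] [[45.2 -0.3 88. ]]
```

View pics/blk.png

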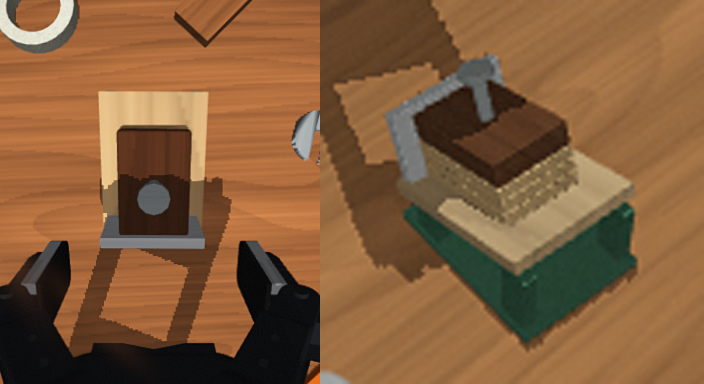

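Wrist and scene: the block is square on the stack against the backstop, stem up, with the knob measured at (45.2, -0.3) in the shelf frame. Now the right-hand weight.

```bash
python3 -m jog '0 0 0 -0.09 -0.6 0.57 0.12; 0 0 0 -0.09 -0.6 0.57 0.12; 0 0 0 -0.09 -0.6 0.56 0.12; 0.034 0.0288 0 0 0 0 0.12; 0.034 0.0288 0 0 0 0 0.12; 0.034 0.0288 0 0 0 0 0.12; 0.034 0.0288 0.01 0 0 0 0.12; 0.034 0.0288 0.02 0 0 0 0.12; 0 0 0.06 0 0 0 0.12; 0 0 0.06 0 0 0 0.12; 0 0 0 0 0 0 0.12; 0 0 0 0 0 0 0.12' >/dev/null; python3 - <<'E'
from h import *
c=capture('wrist'); hsv=cv2.cvtColor(c['color'],cv2.COLOR_RGB2HSV).astype(int); S,V=hsv[...,1],hsv[...,2]
for k in blobs((S<70)&(V>60),1500): print(weight(c,k,S),k.min(0),k.max(0),cv2.contourArea(k))
to([595.6,-219.3,71],down(-19.4))
E
```

```text
[ 594.5 -219.1   31.1  162.5    1. ] [209 166] [298 257] 5290.0
tcp [ 597.6 -220.   136.7] turn(10deg) [-0.   -0.01  0.  ] shift old axes [-0.0023  0.      0.0657] shift new axes [-0.0021 -0.      0.0657]
```

```bash
python3 -m jog '-0.0028 -0.0003 0.02 0 0 -0.12 0.12; 0 0 0.02 0 0 0 0.12; 0 0 0.018 0 0 0 0.12; 0 0 0.0065 0 0 0 0.12; 0 0 0 0 0 0 0.12; 0 0 0 0 0 0 0.12'; python3 -m jog '0 0 0 0 0 0 0.45; 0 0 0 0 0 0 0.45; 0 0 0 0 0 0 0.45; 0 0 0 0 0 0 0.45; 0 0 0 0 0 0 0.45; 0 0 0 0 0 0 0.45; 0 0 -0.02 0 0 0 0.45; 0 0 -0.04 0 0 0 0.45; 0 0 -0.06 0 0 0 0.45; 0 0 -0.03 0 0 0 0.45;0 0 0 0 0 0 0.45;0 0 0 0 0 0 0.45' 70;  python3 - <<'E'
from h import *
c=capture('wrist'); hsv=cv2.cvtColor(c['color'],cv2.COLOR_RGB2HSV).astype(int); S,V=hsv[...,1],hsv[...,2]
s=observe(); z=s['eef_pos'][2]-62
for k in blobs((S<70)&(V>60),1500): print(weight(c,k,S,z),k.min(0),k.max(0),cv2.contourArea(k))
deck(95,-0.3,56+72+20)
E
```

```text
clock: 46.95
eef_pos: [594.2, -218.4, 70.8]
ee_rot: [-0.0, 0.987, -0.158, 0.0]
wrist_force: [-0.5, -0.1, -0.1]
opening: 75.2
finger_force: 0.0
clock: 48.45
eef_pos: [592.8, -217.8, 218.1]
ee_rot: [-0.001, 0.987, -0.158, -0.002]
wrist_force: [-0.5, 0.5, -2.2]
opening: 53.7
finger_force: 74.4
[ 593.  -217.3   32.1  163.4    1. ] [191 190] [316 316] 10449.5
tcp [ 592.6 -217.7  217.5] turn(10deg) [ 0.23  1.82 -1.58] shift old axes [-0.0889 -0.1678  0.0082] shift new axes [-0.0399 -0.1858 -0.0052]
```

```bash
python3 -m jog '0 0 0 0.08 0.61 -0.53 0.45; 0 0 0 0.08 0.61 -0.53 0.45; 0 0 0 0.07 0.6 -0.52 0.45; -0.008 -0.0465 -0.005 0 0 0 0.45; -0.012 -0.0465 0 0 0 0 0.45; -0.01 -0.0465 0 0 0 0 0.45; -0.01 -0.0463 0 0 0 0 0.45; 0 0 0 0 0 0 0.45; 0 0 0 0 0 0 0.45' >/dev/null; python3 - <<'E'
from h import *
st(); c=capture('wrist'); hsv=cv2.cvtColor(c['color'],cv2.COLOR_RGB2HSV).astype(int); S,V=hsv[...,1],hsv[...,2]
cv2.imwrite('pics/wd1.png',c['color'][:,:,::-1])
for k in blobs((S<70)&(V>60),1000): print(k.min(0),k.max(0),cv2.contourArea(k))
E
```

```text
t 49.6 deck tcp [ 95.7  -0.7 148. ] F [-0.5 -0.  -1.3] open 53.8 grip 74.5 turn left [ 0.01 -0.01  0.01]
[192 190] [314 316] 10409.0
[47  0] [156  98] 8641.5
```

```bash
python3 -m jog '0 -0.0004 0.008 0 0 0 0.45; 0 0 0.008 0 0 0 0.45; 0 0 0.005 0 0 0 0.45; 0 0 0 0 0 0 0.45; 0 0 0 0 0 0 0.45'>/dev/null; python3 -c 'from h import *;st()'
python3 -m jog '-0.008 0 0 0 0 0 0.45; -0.008 0 0 0 0 0 0.45; -0.004 0 0 0 0 0 0.45; 0 0 0 0 0 0 0.45; 0 0 0 0 0 0 0.45'>/dev/null; python3 -c 'from h import *;st()'
python3 -m jog '-0.005 0 0 0 0 0 0.45; -0.005 0 0 0 0 0 0.45; 0 0 0 0 0 0 0.45; 0 0 0 0 0 0 0.45'>/dev/null; python3 -c 'from h import *;st()'
python3 -m jog '-0.005 0 0 0 0 0 0.45; -0.005 0 0 0 0 0 0.45; 0 0 0 0 0 0 0.45; 0 0 0 0 0 0 0.45'>/dev/null; python3 -c 'from h import *;st()'
```

```text
t 50.3 deck tcp [ 96.7  -0.6 128.1] F [-1.1 -0.4 -1.8] open 53.5 grip 74.5 turn left [ 0.02 -0.03  0.  ]
t 50.9 deck tcp [ 76.9  -0.6 128.1] F [ 0.   0.2 -2.2] open 53.8 grip 74.5 turn left [ 0.02 -0.03  0.  ]
t 51.4 deck tcp [ 66.7  -0.6 128. ] F [-0.9  0.3 -1.9] open 53.7 grip 74.5 turn left [ 0.02 -0.03  0.  ]
t 51.9 deck tcp [ 56.7  -0.6 128. ] F [-0.5 -0.4 -2. ] open 53.6 grip 74.5 turn left [ 0.02 -0.03  0.  ]
```

```bash
python3 -m jog '-0.005 0 0 0 -0.03 0 0.45; -0.004 0 0 0 0 0 0.45; -0.002 0 0 0 0 0 0.45; 0 0 0 0 0 0 0.45; 0 0 0 0 0 0 0.45'>/dev/null; python3 -c 'from h import *;st()'
python3 -m jog '0 0 0.004 0 0 0 0.45; 0 0 0 0 0 0 0.45;0 0 0 0 0 0 0.45'>/dev/null; python3 -c 'from h import *;st()'
python3 -m jog '0 0 0.001 0 0 0 0.45; 0 0 0 0 0 0 0.45'>/dev/null; python3 -c 'from h import *;st()'
python3 -m jog '0 0 0.001 0 0 0 0.45; 0 0 0 0 0 0 0.45'>/dev/null; python3 -c 'from h import *;st()'
```

```text
t 52.5 deck tcp [ 45.8  -0.6 127.9] F [-0.2 -0.1 -1.1] open 53.9 grip 74.5 turn left [0.02 0.   0.  ]
t 52.9 deck tcp [ 45.6  -0.5 123.7] F [ 0.   0.1 -2.2] open 53.6 grip 74.5 turn left [0.02 0.01 0.  ]
t 53.2 deck tcp [ 45.6  -0.5 122.8] F [-0.3 -0.1 -1.7] open 53.5 grip 74.5 turn left [0.02 0.01 0.  ]
t 53.4 deck tcp [ 45.5  -0.5 121.8] F [-1.1  0.1 -1.9] open 53.6 grip 74.5 turn left [0.02 0.01 0.  ]
```

```bash
python3 -m jog '0 0 0.0007 0 0 0 0.45; 0 0 0 0 0 0 0.45'>/dev/null; python3 -c 'from h import *;st()'
python3 -m jog '0 0 0.0007 0 0 0 0.45; 0 0 0 0 0 0 0.45'>/dev/null; python3 -c 'from h import *;st()'
python3 -m jog '0 0 0.0005 0 0 0 0.45; 0 0 0 0 0 0 0.45'>/dev/null; python3 -c 'from h import *;st()'
```

```text
t 53.7 deck tcp [ 45.6  -0.5 121.6] F [-2.5  0.5  5. ] open 53.3 grip 75.2 turn left [0.02 0.   0.01]
t 53.9 deck tcp [ 45.6  -0.5 121.5] F [-4.6 -0.4 15. ] open 53.8 grip 76.4 turn left [0.02 0.   0.01]
t 54.2 deck tcp [ 45.6  -0.5 121.5] F [-6.2 -1.1 20. ] open 53.9 grip 77.1 turn left [0.02 0.   0.01]
```

```bash
python3 -m jog '0 0 -0.001 0 0 0 0.45; 0 0 0 0 0 0 0.12; 0 0 0 0 0 0 0.12; 0 0 0 0 0 0 0.12; 0 0 0 0 0 0 0.12; 0 0 -0.01 0 0 0 0.12; 0 0 -0.03 0 0 0 0.12; 0 0 -0.05 0 0 0 0.12; 0 0 -0.04 0 0 0 0.12; 0 0 0 0 0 0 0.12;0 0 0 0 0 0 0.12'>/dev/null; python3 - <<'E'
from h import *
st(); w=capture('wrist'); hsv=cv2.cvtColor(w['color'],cv2.COLOR_RGB2HSV).astype(int); S,V=hsv[...,1],hsv[...,2]
cv2.imwrite('pics/wd2.png',w['color'][:,:,::-1])
q=proj(w,[O+Rd.apply([45,0,60])])[0]
for k in blobs((S<70)&(V>50),60):
    m=(k.min(0)+k.max(0))/2
    if abs(m-q).max()<60: print(k.min(0),k.max(0),ondeck(w,[k.min(0),k.max(0)],60).round(1))
t=capture('top'); survey(t)
to([579.5,349,135],down(-9.5))
E
```

```text
t 55.5 deck tcp [ 4.53e+01 -1.00e-01  2.51e+02] F [-0.4 -0.2 -0.3] open 75.0 grip 0.0 turn left [0.02 0.   0.  ]
[201 212] [302 244] [[ 20.6  43.2  60. ]
 [ -9.1 -43.   60. ]]
[219 146] [288 216] [[ 76.3  26.5  60. ]
 [ 16.9 -30.1  60. ]]
oak [603.9 -34.4 104.1  92.9  88.5] [275. 164.]
grey: c r mouthdir [ 332.  -551.9   34.7    0.     nan] [478. 266.] area 472.0
grey: c r mouthdir [ 570.   667.8   36.5 -127.1    0. ] [ 11. 187.] area 192.5
grey: c r mouthdir [ 5.758e+02 -3.580e+01  2.880e+01 -1.190e+01  4.000e-01] [274. 176.] area 144.5
grey: c r mouthdir [579.5 349.   30.6 170.6   1. ] [126. 181.] area 268.0
grey: c r mouthdir [ 7.644e+02  2.703e+02  5.730e+01 -1.900e+00  5.000e-01] [159. 115.] area 276.0
grey: c r mouthdir [ 753.2   96.1   48.  -155.7    0. ] [224. 114.] area 849.0
grey: c r mouthdir [ 803.6 -465.6   58.7  -66.8    1. ] [429.  93.] area 752.5
grey: c r mouthdir [ 8.430e+02  2.919e+02  5.520e+01 -6.660e+01  1.000e-01] [150.  89.] area 339.5
tcp [481.4 -27.1 291.6] turn(10deg) [-0.1  -1.78  0.72] shift old axes [ 0.0312 -0.38    0.1737] shift new axes [ 0.0347 -0.3871  0.1566]h.py:41: RuntimeWarning: invalid value encountered in scalar divide
  return np.round([*o,r,np.degrees(np.angle(d)),abs(d)/v.sum()],1)
```

```bash
python3 -m jog '0 0 0 -0.03 -0.9 0.36 0.12; 0 0 0 -0.07 -0.88 0.36 0.12; 0.0043 -0.0484 0 0 0 0 0.12; 0.0043 -0.0484 0 0 0 0 0.12; 0.0043 -0.0484 0 0 0 0 0.12; 0.0043 -0.0484 0 0 0 0 0.12; 0.0043 -0.0484 0.02 0 0 0 0.12; 0.0043 -0.0484 0.03 0 0 0 0.12; 0.0043 -0.0484 0.03 0 0 0 0.12; 0.0043 -0.0484 0.03 0 0 0 0.12; 0 0 0.045 0 0 0 0.12; 0 0 0 0 0 0 0.12' >/dev/null; python3 -m jog '0 0 0 0 0 0 0.12; 0 0 0 0 0 0 0.12'|tail -1;  python3 - <<'E'
from h import *
c=capture('wrist'); hsv=cv2.cvtColor(c['color'],cv2.COLOR_RGB2HSV).astype(int); S,V=hsv[...,1],hsv[...,2]
for k in blobs((S<70)&(V>60),1500): print(weight(c,k,S),k.min(0),k.max(0),cv2.contourArea(k))
to([579.5,349,71],down(-9.5))
E
```

```text
finger_force: 0.0
[578.1 351.6  31.2 176.2   1. ] [206 168] [294 257] 5050.0
tcp [581.4 348.6 140.1] turn(10deg) [-0.01 -0.03 -0.01] shift old axes [-0.0023  0.      0.0691] shift new axes [-0.0019 -0.0001  0.0691]
```

```bash
python3 -m jog '-0.003 -0.0017 0 0 0 -0.3 0.12; 0 0 0 0 0 0 0.12; 0 0 0 0 0 0 0.12' >/dev/null;  python3 - <<'E'
from h import *
c=capture('wrist'); hsv=cv2.cvtColor(c['color'],cv2.COLOR_RGB2HSV).astype(int); S,V=hsv[...,1],hsv[...,2]
for k in blobs((S<70)&(V>60),1500):
    print(weight(c,k,S),k.min(0),k.max(0),cv2.contourArea(k))
    M=cv2.moments(k); print('centroid',plane(c,[(M['m10']/M['m00'],M['m01']/M['m00'])],10).round(1))
to([578.6,350.6,71],down(-6.5)); survey(capture('top'))
E
```

```text
[577.9 351.6  31.1 175.3   1. ] [209 162] [296 252] 5180.0
centroid [[581.9 350.9  10. ]]
tcp [577.9 350.8 138.5] turn(10deg) [ 0.   -0.02 -0.01] shift old axes [0.0006 0.0002 0.0675] shift new axes [0.0008 0.0002 0.0675]
oak [614.5 217.6  79.9  47.2   0.7] [177. 165.]
grey: c r mouthdir [ 332.  -551.9   34.7    0.     nan] [478. 266.] area 474.0
grey: c r mouthdir [509.5 -30.   47.6 175.5   0. ] [273. 203.] area 153.0
grey: c r mouthdir [ 5.686e+02  6.681e+02  3.660e+01 -1.598e+02  2.000e-01] [ 11. 187.] area 197.0
grey: c r mouthdir [ 5.702e+02  3.410e+02  1.930e+01 -1.752e+02  3.000e-01] [131. 184.] area 74.5
grey: c r mouthdir [564.1 -34.1  33.5 177.4   1. ] [274. 183.] area 418.0
grey: c r mouthdir [ 753.4   96.1   47.8 -159.5    0. ] [224. 114.] area 848.0
grey: c r mouthdir [ 803.6 -465.6   58.7  -66.2    1. ] [429.  93.] area 751.5
grey: c r mouthdir [ 8.429e+02  2.919e+02  5.530e+01 -6.220e+01  1.000e-01] [150.  89.] area 367.0h.py:41: RuntimeWarning: invalid value encountered in scalar divide
  return np.round([*o,r,np.degrees(np.angle(d)),abs(d)/v.sum()],1)
```

```bash
python3 -m jog '0.0008 0 0.02 0 0 -0.05 0.12; 0 0 0.02 0 0 0 0.12; 0 0 0.02 0 0 0 0.12; 0 0 0.007 0 0 0 0.12; 0 0 0 0 0 0 0.12; 0 0 0 0 0 0 0.12'; python3 -m jog '0 0 0 0 0 0 0.45; 0 0 0 0 0 0 0.45; 0 0 0 0 0 0 0.45; 0 0 0 0 0 0 0.45; 0 0 0 0 0 0 0.45; 0 0 0 0 0 0 0.45; 0 0 -0.02 0 0 0 0.45; 0 0 -0.04 0 0 0 0.45; 0 0 -0.06 0 0 0 0.45; 0 0 -0.06 0 0 0 0.45;0 0 0 0 0 0 0.45;0 0 0 0 0 0 0.45' 70;  python3 - <<'E'
from h import *
c=capture('wrist'); hsv=cv2.cvtColor(c['color'],cv2.COLOR_RGB2HSV).astype(int); S,V=hsv[...,1],hsv[...,2]
s=observe(); z=s['eef_pos'][2]-62
for k in blobs((S<70)&(V>60),1500): print(weight(c,k,S,z),k.min(0),k.max(0),cv2.contourArea(k))
E90=Rd*R.from_euler('z',90,degrees=True)*R.from_quat([1,0,0,0])
print(E90.apply([[1,0,0],[0,0,1]]).round(2), s['joint_pos'].round(2))
deck(45.2,60,66+72+20,E90)
E
```

```text
clock: 58.68
eef_pos: [578.9, 351.1, 71.3]
ee_rot: [0.0, 0.999, -0.052, 0.002]
wrist_force: [-0.3, 0.6, 0.2]
opening: 75.2
finger_force: 0.0
clock: 60.18
eef_pos: [577.5, 350.8, 250.8]
ee_rot: [0.0, 0.999, -0.052, 0.001]
wrist_force: [-0.3, 0.1, -2.6]
opening: 53.7
finger_force: 74.2
[576.  350.8  31.9 174.2   1. ] [192 194] [314 317] 10171.5
[[ 0.04  1.    0.  ]
 [ 0.31 -0.01 -0.95]] [ 0.38  0.52  1.28 -0.    1.34  2.06]
tcp [577.1 350.6 249.4] turn(10deg) [-1.37  1.48 -9.28] shift old axes [-0.0307  0.3237  0.0458] shift new axes [-0.3211 -0.0631  0.027 ]
```

```bash
python3 -m jog '0 0 0 -0.137 0.148 -0.928 0.45; 0 0 0 -0.137 0.148 -0.928 0.45; 0 0 0 -0.137 0.148 -0.928 0.45; 0 0 0 -0.137 0.148 -0.928 0.45; 0 0 0 -0.137 0.148 -0.928 0.45; 0 0 0 -0.137 0.148 -0.928 0.45; 0 0 0 -0.137 0.148 -0.928 0.45; 0 0 0 -0.137 0.148 -0.928 0.45; 0 0 0 -0.137 0.148 -0.928 0.45; 0 0 0 -0.137 0.148 -0.928 0.45; 0 0 0 0 0 0 0.45; 0 0 0 0 0 0 0.45'; python3 - <<'E'
from h import *
E90=Rd*R.from_euler('z',90,degrees=True)*R.from_quat([1,0,0,0])
deck(45.2,60,158,E90); print(observe()['joint_pos'].round(2))
E
```

```text
clock: 61.72
eef_pos: [577.6, 350.7, 249.3]
ee_rot: [0.113, 0.714, 0.683, 0.108]
wrist_force: [0.3, -0.2, -1.2]
opening: 53.4
finger_force: 74.2
tcp [577.6 350.7 249.3] turn(10deg) [-0.    0.   -0.02] shift old axes [-0.3216 -0.0623  0.0269] shift new axes [-0.3213 -0.0636  0.0267]
[ 0.44  0.41  1.49 -0.17  0.97  0.57]
```

```bash
python3 -m jog '-0.0535 -0.0106 0 0 0 0 0.45; -0.0535 -0.0106 0 0 0 0 0.45; -0.0535 -0.0106 0 0 0 0 0.45; -0.0535 -0.0106 0 0 0 0 0.45; -0.0535 -0.0106 0 0 0 0 0.45; -0.0535 -0.0106 0.01 0 0 0 0.45; 0 0 0.017 0 0 0 0.45; 0 0 0 0 0 0 0.45; 0 0 0 0 0 0 0.45'>/dev/null; cat >>h.py <<'E'
E90=Rd*R.from_euler('z',90,degrees=True)*R.from_quat([1,0,0,0])
E
python3 - <<'E'
from h import *
st(); deck(45.4,60,138,E90)
c=capture('wrist'); hsv=cv2.cvtColor(c['color'],cv2.COLOR_RGB2HSV).astype(int); S,V=hsv[...,1],hsv[...,2]
cv2.imwrite('pics/wd3.png',c['color'][:,:,::-1])
for k in blobs((S<70)&(V>60),1000): print(k.min(0),k.max(0),cv2.contourArea(k))
E
```

```text
t 62.9 deck tcp [ 46.   61.2 158.7] F [-0.5 -0.1 -1.8] open 53.5 grip 74.2 turn left [ 0.   -0.02  8.99]
tcp [513.2  32.9 205.1] turn(10deg) [ 0.01 -0.01 -0.01] shift old axes [-0.0012 -0.0006  0.0207] shift new axes [-0.0012 -0.0006  0.0207]
[155 216] [189 285] 1067.0
[192 193] [314 348] 15139.0
[377  43] [467 142] 7104.0
```

```bash
python3 -m jog '0 -0.0006 0.008 0 0 0 0.45; 0 0 0.008 0 0 0 0.45; 0 0 0.0045 0 0 0 0.45; 0 0 0 0 0 0 0.45; 0 0 0 0 0 0 0.45'>/dev/null; python3 -c 'from h import *;st()'
python3 -m jog '-0.008 0 0 0 0 0 0.45; -0.008 0 0 0 0 0 0.45; -0.008 0 0 0 0 0 0.45; 0 0 0 0 0 0 0.45; 0 0 0 0 0 0 0.45'>/dev/null; python3 -c 'from h import *;st()'
python3 -m jog '-0.005 0 0 0 0 0 0.45; -0.005 0 0 0 0 0 0.45; 0 0 0 0 0 0 0.45; 0 0 0 0 0 0 0.45'>/dev/null; python3 -c 'from h import *;st()'
```

```text
t 63.5 deck tcp [ 45.2  60.7 137.9] F [-1.1  0.3 -1.7] open 53.5 grip 74.2 turn left [ 0.01 -0.01  8.99]
t 64.2 deck tcp [ 45.1  36.5 138. ] F [-0.2  0.1 -1.8] open 53.5 grip 74.2 turn left [ 0.01 -0.01  8.99]
t 64.7 deck tcp [ 45.1  26.7 137.9] F [-0.4 -0.1 -2.1] open 53.6 grip 74.2 turn left [ 0.01 -0.01  8.99]
```

```bash
python3 -m jog '-0.005 0 0 0 0 0 0.45; -0.005 0 0 0 0 0 0.45; 0 0 0 0 0 0 0.45; 0 0 0 0 0 0 0.45'>/dev/null; python3 -c 'from h import *;st()'
python3 -m jog '-0.004 0 0 0 0 0 0.45; -0.004 0 0 0 0 0 0.45; 0 0 0 0 0 0 0.45; 0 0 0 0 0 0 0.45'>/dev/null; python3 -c 'from h import *;st()'
python3 -m jog '-0.004 0 0 0 0 0 0.45; -0.004 0 0 0 0 0 0.45; 0 0 0 0 0 0 0.45; 0 0 0 0 0 0 0.45'>/dev/null; python3 -c 'from h import *;st()'
```

```text
t 65.2 deck tcp [ 45.1  16.6 137.9] F [-0.5 -0.  -2. ] open 53.6 grip 74.2 turn left [ 0.01 -0.01  8.99]
t 65.7 deck tcp [ 45.1   8.6 137.9] F [-0.4  0.4 -2.1] open 53.5 grip 74.2 turn left [ 0.01 -0.01  8.99]
t 66.2 deck tcp [ 45.    0.6 137.9] F [-1.  -0.2 -1. ] open 53.3 grip 74.2 turn left [ 0.01 -0.01  8.99]
```

Centred with no contact. I'll lower it onto the first weight (contact expected at about z = 131.5).

```bash
python3 -m jog '0 0 0.004 0 0 0 0.45; 0 0 0.001 0 0 0 0.45;0 0 0 0 0 0 0.45;0 0 0 0 0 0 0.45'>/dev/null; python3 -c 'from h import *;st()'
python3 -m jog '0 0 0.0008 0 0 0 0.45; 0 0 0 0 0 0 0.45'>/dev/null; python3 -c 'from h import *;st()'
python3 -m jog '0 0 0.0007 0 0 0 0.45; 0 0 0 0 0 0 0.45'>/dev/null; python3 -c 'from h import *;st()'
python3 -m jog '0 0 0.0006 0 0 0 0.45; 0 0 0 0 0 0 0.45'>/dev/null; python3 -c 'from h import *;st()'
```

```text
t 66.7 deck tcp [ 45.1   0.8 132.8] F [-0.2 -0.4 -1.7] open 53.7 grip 74.3 turn left [ 0.01 -0.02  8.99]
t 66.9 deck tcp [ 45.2   0.8 132.6] F [-2.9  0.2  6.1] open 53.3 grip 75.1 turn left [ 0.01 -0.02  8.99]
t 67.2 deck tcp [ 45.1   0.8 132.6] F [-4.8 -0.4 14. ] open 53.9 grip 76.0 turn left [ 0.01 -0.02  9.  ]
t 67.4 deck tcp [ 45.1   0.8 132.5] F [-6.1 -0.5 21.6] open 53.4 grip 76.8 turn left [ 0.01 -0.02  9.  ]
```

```bash
python3 -m jog '0 0 -0.0012 0 0 0 0.45; 0 0 0 0 0 0 0.12; 0 0 0 0 0 0 0.12; 0 0 0 0 0 0 0.12; 0 0 0 0 0 0 0.12; 0 0 -0.01 0 0 0 0.12; 0 0 -0.03 0 0 0 0.12; 0 0 -0.05 0 0 0 0.12; 0 0 -0.04 0 0 0 0.12; 0 0 0 0 0 0 0.12;0 0 0 0 0 0 0.12'>/dev/null; python3 - <<'E'
from h import *
st(); w=capture('wrist'); s=capture('scene')
a=cv2.resize(s['color'][155:265,205:315,::-1],None,fx=3.49,fy=3.49,interpolation=cv2.INTER_CUBIC)
b=w['color'][:,:,::-1].copy()
for z,x0,col in ((70,45.2,(0,0,255)),):
    q=[O+Rd.apply([x0+30*np.cos(t),-0.3+30*np.sin(t),z]) for t in np.linspace(0,6.28,60)]
    cv2.polylines(b,[np.int32(proj(w,q)*16).reshape(-1,1,2)],True,col,1,shift=4)
cv2.imwrite('pics/final.png',np.hstack([b[:,110:510],a[:384]]))
E
```

```text
t 68.8 deck tcp [ 44.4   0.7 262. ] F [-0.1 -0.2 -0.6] open 75.2 grip 0.0 turn left [ 0.01 -0.01  8.99]
```

View pics/final.png

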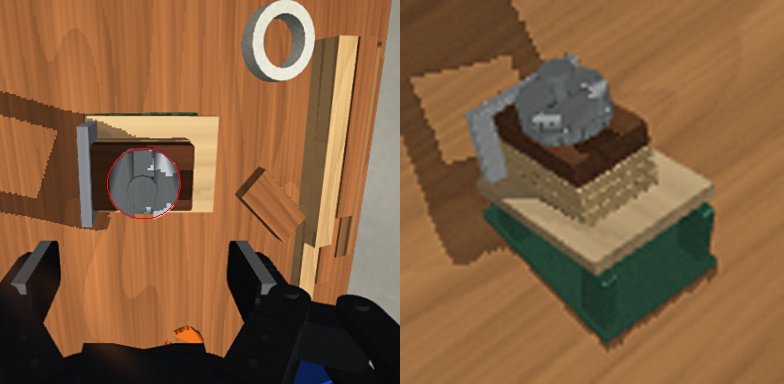

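Both weights lie flat around the stem: the disc outline matches the expected circle at (144,183). The upper slot points sideways and the lower one down the slope. The stack and block are undisturbed and the arm is clear.

```bash
python3 -c 'from cell import close_job; print(close_job())'
```

```text
the job is handed in; nothing more can be done
None
```

I handed the job in at about 69 s on the robot's clock: all three plaques and the press block are stacked home on the shelf, and both weights lie on the stem a quarter turn apart; the final pictures looked right, but the hand-in returned no verdict.

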